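Tighten a lock collar with a pin spanner

TASK

Take the two-pronged pin spanner from its wooden rest, engage both prongs fully in the two holes of the brass lock collar, and turn the collar clockwise (seen from above) until it comes up against its stop. Use only the spanner on the collar and be gentle: spanner and collar must never press on each other with more than 25 N. Then put the spanner back in its rest, standing as it was, and leave the other things on the bench alone.

Things in the scene. Friction and masses are not known exactly. Their poses are not given: they have to be found in the camera images.
- base: Square wooden base 150 x 150 x 25 mm with a 130 mm square aluminium plate on it (plate top 35 mm above the bench), fixed. Origin: centre of its underside; z up; x along one side. On it a steel flange (radius 52 mm) carries the brass collar; its rubber bush gives by 1 rad per 5 N m and springs back. A 6 mm stop pin on the flange, 42.5 mm from the axis, meets a lug on the collar's rim at the end of the turn.
- collar_face (a point): Centre of the brass lock collar's top face, on its axis, 63 mm above the bench; a frame parallel to the base's that does NOT turn with the collar. The collar is a disc of radius 38 mm, 20 mm high, with a lug reaching 46.5 mm from the axis. In its top are two blind holes, 10 mm across (1 mm chamfer), 14 mm deep, on opposite sides, each 26 mm from the axis.
- collar (a joint): Collar angle on its flange, rad, growing clockwise seen from above; starts at 0 to 0.3, hard stop at 0.90. Stiff (friction 0.2 N m), stays where left. The direction of the line of holes is not reported: at joint 0 it lies 0.15 to 0.75 rad anticlockwise of the base's x axis, at angle q it is q further clockwise (the lug is at 90 degrees to it). See it, or feel for it.
- spanner: Pin spanner, about 220 g, loose: steel cross bar 80 (x) x 20 (y) x 12 mm, two steel prongs under it (7 mm thick, tips tapered over 2 mm, 12 mm long, 52 mm apart along x) and a black grip block on top, 30 (x) x 18 (y) x 59 mm high. The same either way round. Origin: midway between the prong tips, at their level; z up. Bar from z = 12 to 24 mm, grip top at 83 mm. Grasp the grip's 18 mm thickness.
- prong_a (a point): Tip of one prong, 26 mm from the spanner's origin along its +x.
- prong_b (a point): Tip of the other prong, 26 mm along the spanner's -x.
- rest: Pale wooden block 110 (x) x 60 (y) x 24 mm, fixed. Origin: centre of its underside. In its top a centred pocket 66 (x) x 14 (y) mm, 16 mm deep. The spanner stands with both prongs in the pocket and its bar lying across the ends of the pocket, its x along the rest's x (either way round), its origin 12 mm above the rest's origin.
- brass_bar: Bystander: loose brass bar 180 mm long along its y with two end blocks, 28 mm high. Origin: centre of its underside.
- vee_block: Bystander: small loose steel V block, 44 (x) x 30 (y) x 26 mm high. Origin: centre of its underside.
- oil_jar: Bystander: small amber glass jar, 40 mm wide, 55 mm high. Origin: centre of its underside.
Not all that is in view belongs to the job. Several things look just like the rest: the one meant starts nearest to the robot's base.

How it is judged:
By the outcome, as a careful person would: the job done as asked, in the order asked, and still so for the second after the job is handed in, with the robot touching nothing.
It also fails if it takes over 72 s, if anything falls off the work surface, if the arm or the gripper's body presses on something with over 40 N, if the wrist force passes 120 N, or if a joint passes its speed limit or range.

ROBOT

A 7-joint arm with a two-finger parallel gripper is mounted at the origin on the work surface. World frame = base frame: x ahead of the robot, y to its left, z up, the work surface at z = 0. Lengths are in m, angles in rad, forces in N, time in s.
With the tool pointing down it reaches from about 0.4 to 0.85 m from the base axis. Payload 10.4 kg.
Tool frame: the origin (TCP) lies between the finger pads; the fingertips stand 8 mm ahead of it and the grasp point (between the pads) lies 11 mm behind it; z points along the fingers, x is the direction in which the jaws open and shut, and the axes are right-handed (so a half turn about z gives the same grasp; the last joint's range is limited). The gripper opens to 87 mm and grips with 3 to 60 N. Pads are 19 mm wide; open, the fingers measure 117 mm over their backs; the gripper's body (75 mm by 190 mm) begins 51 mm behind the grasp point.
Start: joints at [-1.157, 0.332, -0.065, 1.46, 0.022, 1.35, -0.088], TCP at [0.264, 0.566, 0.231] pointing down, gripper open.
Joint ranges: [-2.6, 2.6], [-0.5, 2.12], [-1.47, 1.34], [0.16, 2.42], [-1.27, 4.41], [0.06, 2.06], [-2.6, 2.6]. Speed limits (rad/s): [2.22, 2.22, 2.79, 2.79, 3.14, 3.14, 3.14].

INTERFACE

Orientations are given as a unit quaternion [x, y, z, w].
In Python, from bench import r, viewer gives the robot as it stands.
- The arm moves only by the tool apply_moves, never from a script. Its argument "increments" is a list of rows, each an object with "grip": the closure in counts, from 0 (fully open) to 255 (shut); "xyz": the shift along the tool's x, y, z in mm, a list of three; "rotation": the turn, a rotation vector about the tool's x, y, z in degrees, a list of three. A call has 1 to 5 rows; each row is the pose to reach, as a shift and turn from the pose measured when the call began, along the tool's axes at that moment; what a row does not reach only later rows make up. A row lasts 1/8 s, in which the tool goes at most 62.5 mm and 10.7 degrees, less where a joint would pass 70% of its speed; a pose out of reach is approached as far as the arm can. A call with a gripper value outside its range is refused whole. The fingers move at their own pace and stop on an object; "squeeze" is the grip in N (left out, the last holds). Time passes only in rows, so rows that repeat a pose let the fingers close. It gives the time, the measured TCP pose, the force and the opening at its end, in the units of the state.
- r.read_state(): the state, without advancing time (a new reading comes with each control period).
- viewer.camera(name): name is "scene" or "top"; returns a dict with "img" (400x640x3 uint8, blue, green, red), "range_z" (400x640 float32, m along the optical axis (not along the pixel's ray), 0 where there is no reading), "vertical_fov" (degrees; the focal length in pixels is half the picture's height over the tangent of half this angle, whatever the lens; pixels are square), "cx", "cy" (the principal point, pixels), "rvec" (rotation vector, rad) and "tvec" (3), from world to camera coordinates, as OpenCV has them. Camera axes: x right, y down, z forward; pixel columns grow to the right and rows downward; lengths in m; the calibration is good to about 2 mm. A picture is of the moment at which its call begins.
- r.close_job(): hands the job in, once; it reports no verdict.
The state is a dict: "time": time; "joint_positions": joint angles; "joint_vel": joint speeds; "joint_torque": joint torques, N m; "ee_pos": TCP position; "eef_rot": TCP orientation; "ft_force": force on the tool from outside, world axes, zero at the start; "torque": the same for the moment, N m; "width": finger opening in m.
Only numpy, scipy, OpenCV 4.12 (cv2) and the standard library are available. Lean on these libraries where they do the work, as an engineer would, in place of code of your own. Each camera call takes 0.05 s, during which the arm holds its last target.

## Working session

There is one attempt and no reset: what is moved stays moved. The work goes in short steps, Python scripts to look and compute and a tool call to move; the robot and the scene stay as the last step left them, time stands still between calls to the robot, and variables do not carry over. Pictures are saved under pics/ and viewed, and the job is handed in when it is done.

Besides the shell and the picture viewer there is one more tool, called after "Emit:" as name(argument=value, ...), one argument or row to a line, values as JSON. apply_moves: Moves the arm, as the interface text tells. Its arguments: {"type":"object","properties":{"increments":{"type":"array","items":{"type":"object","properties":{"grip":{"type":"number"},"xyz":{"type":"array","items":{"type":"number"}},"rotation":{"type":"array","items":{"type":"number"}}}}},"squeeze":{"type":"number"}},"required":["increments"]}

```bash
ls; mkdir -p pics; cat > h.py <<'E'
import numpy as np, cv2
from bench import r, viewer
from scipy.spatial.transform import Rotation as R
def cam(n):
    c=viewer.camera(n); h,w=c['img'].shape[:2]
    f=h/2/np.tan(np.radians(c['vertical_fov'])/2)
    c['K']=np.array([[f,0,c['cx']],[0,f,c['cy']],[0,0,1.]]); c['Rm']=cv2.Rodrigues(np.array(c['rvec'],float))[0]; c['t']=np.array(c['tvec'],float).ravel()
    c['C']=-c['Rm'].T@c['t']; return c
def ray(c,u,v):
    d=c['Rm'].T@np.linalg.inv(c['K'])@np.array([u,v,1.]); return d
def onplane(c,u,v,z):
    d=ray(c,u,v); return c['C']+d*(z-c['C'][2])/d[2]
def pts(c):
    v,u=np.mgrid[:c['img'].shape[0],:c['img'].shape[1]]
    Z=c['range_z']; K=c['K']
    P=np.stack([(u-K[0,2])/K[0,0]*Z,(v-K[1,2])/K[1,1]*Z,Z],-1)
    return (P-c['t'])@c['Rm']
def proj(c,p):
    q=c['K']@(c['Rm']@np.array(p)+c['t']); return q[:2]/q[2]
def tri(c1,p1,c2,p2):
    a,b=ray(c1,*p1),ray(c2,*p2); M=np.array([a,-b]).T
    s=np.linalg.lstsq(M,c2['C']-c1['C'],rcond=None)[0]; A=c1['C']+a*s[0];B=c2['C']+b*s[1]
    return (A+B)/2,np.linalg.norm(A-B)
E
python3 - <<'E'
from h import *
s=r.read_state(); print(s)
for n in('scene','top'):
    c=cam(n); cv2.imwrite(f'pics/{n}0.png',c['img']); print(n,c['vertical_fov'],c['cx'],c['cy'],c['C'],c['Rm'][2],(c['range_z']>0).mean())
E
```

```text
pics
{'time': 0.0, 'joint_positions': array([-1.15660749,  0.33288616, -0.06470169,  1.46097116,  0.02160877,
        1.34989523, -0.08850293]), 'joint_vel': array([-0.00142297, -0.00114423, -0.0003096 , -0.00051767,  0.00190417,
       -0.00028329, -0.00253292]), 'joint_torque': array([-3.83154693e-04, -6.23255253e+01,  2.44348141e-02, -3.89897847e+01,
       -6.15155837e-02,  3.99844826e-02,  1.14194181e-04]), 'ee_pos': array([0.26423778, 0.56596573, 0.22973077]), 'eef_rot': array([ 8.43507878e-01,  5.37116304e-01, -5.96021491e-04,  4.24959157e-04]), 'ft_force': array([ 0.08778979,  0.13280233, -0.35185858]), 'torque': array([0.01275908, 0.03552287, 0.00292803]), 'width': 0.0872510896453377}
scene 54.190484023601876 316.38741430126186 197.2040446733248 [ 1.21101583 -0.1204276   0.78325723] [-0.6444811   0.03033738 -0.76401816] 0.9959765625
top 46.50357730053614 320.08940876374334 192.87577865966708 [ 0.40635259 -0.08906987  0.99264881] [ 0.21938229  0.02015984 -0.97543067] 0.99589453125
```

View pics/scene0.png

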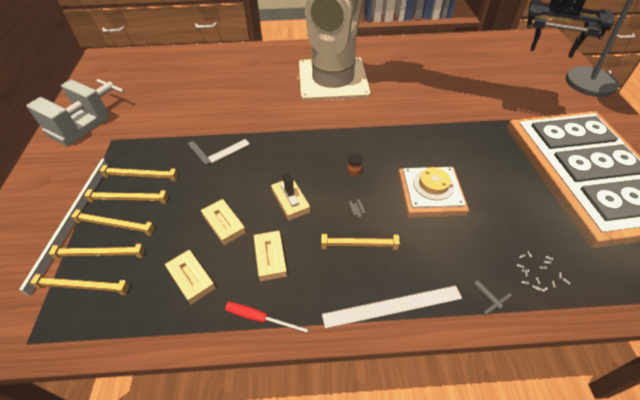

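View pics/top0.png

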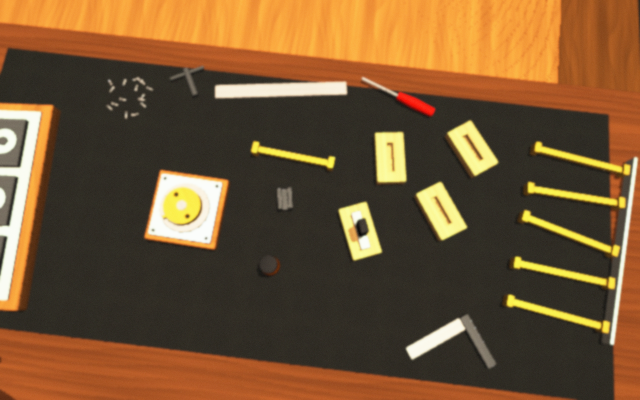

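The scene view shows four pale blocks that look like the rest: at scene pixels (290,197) with the spanner in it, (223,221), (190,276) and (270,255). In the top view they are at (360,231), (441,211), (472,148) and (390,158). The collar is at scene (435,180) and top (183,206). I'll measure each block's distance from the robot base and enlarge crops of the candidate and the collar.

```bash
python3 - <<'E'
from h import *
t=cam('top'); s=cam('scene')
for p in [(360,231),(441,211),(472,148),(390,158)]:
    P=onplane(t,*p,0.024); print(p,P.round(3),np.hypot(*P[:2]).round(3))
def crop(c,x,y,w,h,k): return cv2.resize(c['img'][y:y+h,x:x+w],None,fx=k,fy=k,interpolation=cv2.INTER_CUBIC)
a=crop(t,320,190,80,80,5);b=crop(s,255,160,80,80,5);cv2.imwrite('pics/rest.png',np.hstack([a,b]))
a=crop(t,137,160,100,100,4);b=crop(s,390,140,100,100,4);cv2.imwrite('pics/col.png',np.hstack([a,b]))
for c,pp in((t,[(183,206),(362,226),(350,210)]),(s,[(435,175),(288,183),(300,212)])):
    P=pts(c)
    for u,v in pp: print((u,v),P[v,u].round(4))
E
```

```text
(360, 231) [ 0.553 -0.162  0.024] 0.576
(441, 211) [ 0.615 -0.328  0.024] 0.697
(472, 148) [ 0.763 -0.387  0.024] 0.856
(390, 158) [ 0.719 -0.211  0.024] 0.75
(183, 206) [0.555  0.2028 0.0651]
(362, 226) [ 0.5519 -0.1591  0.0969]
(350, 210) [ 0.5954 -0.1364  0.0208]
(435, 175) [0.5504 0.2118 0.0608]
(288, 183) [ 0.5728 -0.1582  0.0857]
(300, 212) [ 0.6038 -0.1338  0.0094]
```

View pics/rest.png

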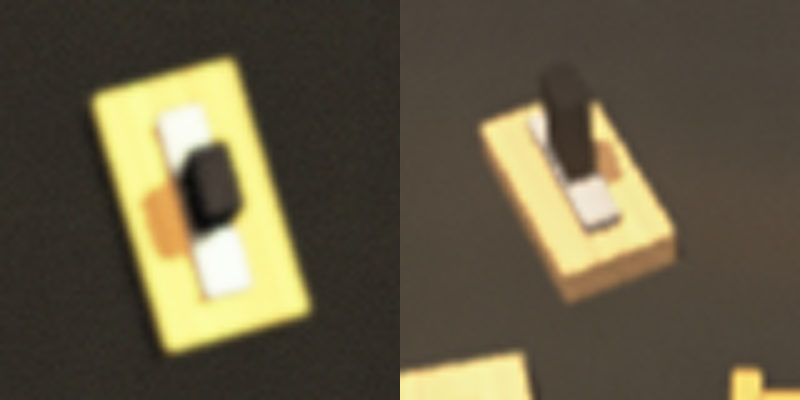

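View pics/col.png

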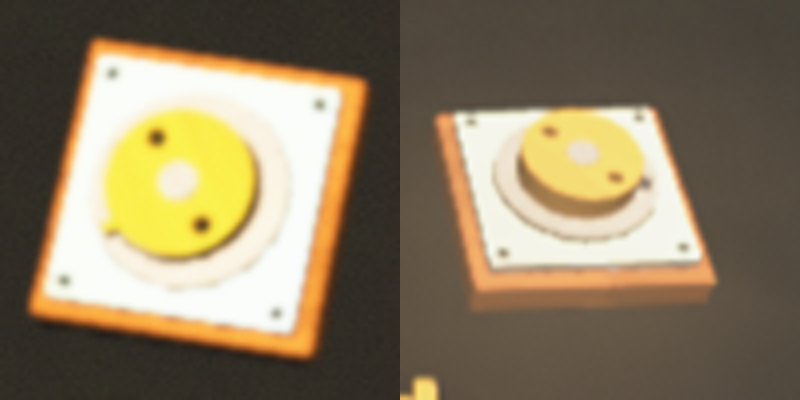

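The crop shows the block at top (360,231) holding the spanner (black grip, white bar). At 0.576 m from the base it is the nearest block; the others are at 0.70, 0.75 and 0.86 m, and all three are empty. So this is the rest meant. The second crop shows the collar holes at crop pixels (157,137) and (201,225) in the top view, with the lug at (110,228).

Next I'll measure these features with sub-pixel masks in both views.

```bash
cat > meas.py <<'E'
from h import *
def avg(n,k=6):
    c=cam(n); I=c['img'].astype(float)
    for _ in range(k-1): I+=viewer.camera(n)['img']
    c['img']=I/k; return c
def darkblobs(c,x,y,w,h,kern=9,k=8):
    g=c['img'][y:y+h,x:x+w].max(-1)  # brightness
    g=cv2.resize(g,None,fx=k,fy=k,interpolation=cv2.INTER_CUBIC)
    return g
def topix(x,k,o): return (x+.5)/k-.5+o
E
python3 - <<'E'
from meas import *
import pickle
t=avg('top',4); s=avg('scene',4)
pickle.dump((t,s),open('c0.pkl','wb'))
for c,x,y,n in((t,137,160,'t'),(s,390,140,'s')):
    I=cv2.resize(c['img'][y:y+100,x:x+100],None,fx=8,fy=8,interpolation=cv2.INTER_CUBIC).clip(0,255).astype(np.uint8)
    H=cv2.cvtColor(I,cv2.COLOR_BGR2HSV)
    print(n,H[400,400], I[274+6,314] if n=='t' else I[264,300])
    m=cv2.inRange(H,(20,110,60),(35,255,255))
    cs,hh=cv2.findContours(m,cv2.RETR_CCOMP,cv2.CHAIN_APPROX_NONE)
    for q,h in zip(cs,hh[0]):
        a=cv2.contourArea(q)
        if a<300: continue
        e=cv2.fitEllipse(q); print(a,h[3],[(np.array(e[0])+.5)/8-.5+[x,y]],np.array(e[1])/8,e[2])
    cv2.drawContours(I,cs,-1,(0,0,255),1); cv2.imwrite(f'pics/colm_{n}.png',I[150:700,:])
E
```

```text
t [ 28 177 251] [ 36  90 119]
70747.5 -1 [array([181.57788467, 205.86328506])] [36.20201111 39.13183594] 58.636409759521484
5629.0 1 [array([180.95181274, 204.68778992])] [10.20318317 10.98893452] 57.751747131347656
s [ 18 146 205] [ 75 132 179]
1659.0 -1 [array([395.70500469, 237.19441986])] [5.43502378 6.70474005] 113.50595092773438
31349.0 -1 [array([435.12321854, 178.24185944])] [20.78872681 30.20105171] 107.8587646484375
521.0 1 [array([443.45220184, 183.88375854])] [2.6624651  3.91311216] 106.37310791015625
3350.0 1 [array([435.30412674, 177.63388062])] [7.12909031 9.3606348 ] 103.09563446044922
552.5 1 [array([427.00893784, 172.4434433 ])] [2.72160745 4.07203388] 101.29115295410156
```

View pics/colm_t.png

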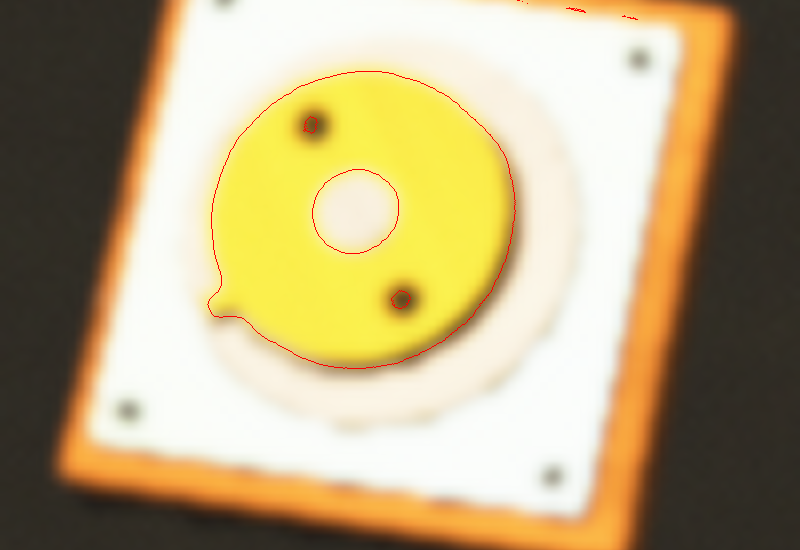

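View pics/colm_s.png

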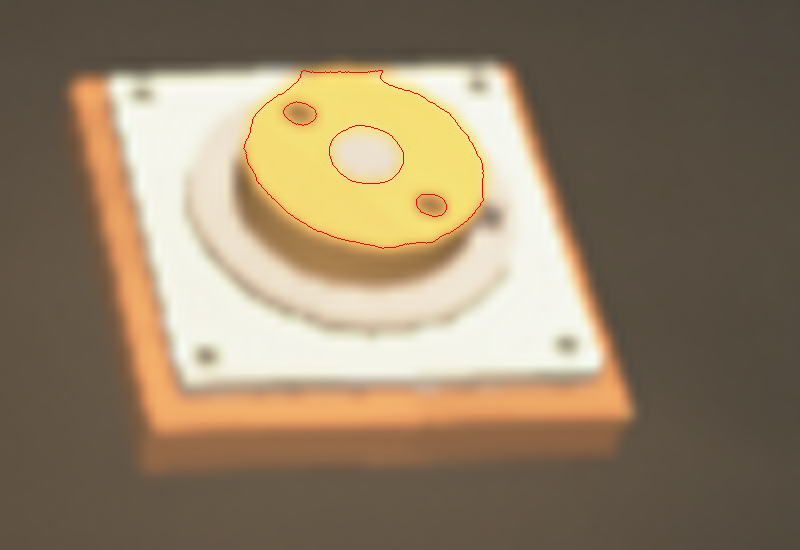

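```bash
python3 - <<'E'
from meas import *
import pickle
t,s=pickle.load(open('c0.pkl','rb')); print([k for k in t])
def hole(c,u,v,rad=4):
    g=c['img'].sum(-1); u0,v0=u,v
    for _ in range(5):
        vv,uu=np.mgrid[int(v0)-8:int(v0)+9,int(u0)-8:int(u0)+9]
        m=np.hypot(uu-u,vv-v)<rad
        sub=g[vv,uu]; ref=np.percentile(sub[m],85); w=np.clip(ref-sub,0,None)*m
        u,v=(w*uu).sum()/w.sum(),(w*vv).sum()/w.sum()
    return u,v
def tp(x,y): return hole(t,(x+.5)/8-.5+137,(y+150+.5)/8-.5+160)
def sp(x,y): return hole(s,(x+.5)/8-.5+390,(y+150+.5)/8-.5+140)
A=tp(313,125),sp(431,205);B=tp(402,299),sp(300,113)
# top up=+x far from robot ; scene down=+x
print(A,B)
Ap,ea=tri(t,A[0],s,A[1]);Bp,eb=tri(t,B[0],s,B[1]);
H,eh=tri(t,(180.952,204.688),s,(435.304,177.634))
print('A',Ap,ea,'B',Bp,eb,'hub',H,eh,'mid',(Ap+Bp)/2,'dist',np.linalg.norm(Ap-Bp),'ang',np.degrees(np.arctan2(*(Ap-Bp)[1::-1])))
for c,i in((t,0),(s,1)):
    a,b=onplane(c,*A[i],.063),onplane(c,*B[i],.063); print('plane63',a,b,(a+b)/2,np.linalg.norm(a-b),np.degrees(np.arctan2(*(a-b)[1::-1])))
# screws of plate for base orientation
q=[(x,y) for x,y in[(639,60),(127,411),(552,477)]]
Q=[onplane(t,*tp(*p),.035) for p in q]; print(Q, np.degrees(np.arctan2(*(Q[0]-Q[2])[1::-1])),np.degrees(np.arctan2(*(Q[1]-Q[2])[1::-1])))
q=[(142,93),(478,86),(206,356),(567,345)]
Q=[onplane(s,*sp(*p),.035) for p in q]
print(np.mean(Q,0),Q)
for a,b in((0,1),(2,3),(0,2),(1,3)): print(np.degrees(np.arctan2(*(Q[a]-Q[b])[1::-1])))
E
```

```text
['img', 'range_z', 'vertical_fov', 'cx', 'cy', 'rvec', 'tvec', 'K', 'Rm', 't', 'C']
((np.float64(175.71067743819353), np.float64(193.95547011874638)), (np.float64(443.69846779985636), np.float64(184.5702657409624))) ((np.float64(186.90409759514358), np.float64(215.76488442680363)), (np.float64(426.9767323819332), np.float64(172.4770266293953)))
A [0.57982257 0.22614793 0.05577811] 0.0018929075809040459 B [0.53736108 0.19440771 0.05757069] 0.0015503728852589566 hub [0.55827666 0.21002614 0.05937619] 0.0015698891835151706 mid [0.55859183 0.21027782 0.0566744 ] dist 0.05304369291086958 ang 36.778346158118154
plane63 [0.57830838 0.22273567 0.063     ] [0.53647725 0.1919623  0.063     ] [0.55739282 0.20734899 0.063     ] 0.051931133326526706 36.340323732199
plane63 [0.58593337 0.22373248 0.063     ] [0.54227549 0.19288121 0.063     ] [0.56410443 0.20830684 0.063     ] 0.0534585043859072 35.247319745513686
[array([0.61180066, 0.14971343, 0.035     ]), array([0.50285431, 0.26627422, 0.035     ]), array([0.4980362 , 0.15348587, 0.035     ])] -1.8992367759268003 87.55391372551021
[0.5577641  0.20950231 0.035     ] [array([0.48043796, 0.16047361, 0.035     ]), array([0.48666647, 0.27392032, 0.035     ]), array([0.6286587 , 0.14536528, 0.035     ]), array([0.63529328, 0.25825003, 0.035     ])]
-93.14252906245233
-93.36358086979835
174.17987151772758
173.981325330262
```

```bash
python3 - <<'E'
from meas import *
import pickle
t,s=pickle.load(open('c0.pkl','rb'))
K=8
for c,x,y,n in((t,320,190,'t'),(s,255,160,'s')):
    I=cv2.resize(c['img'][y:y+80,x:x+80],None,fx=K,fy=K,interpolation=cv2.INTER_CUBIC).clip(0,255).astype(np.uint8)
    P=lambda p:(np.array(p)+.5)/K-.5+[x,y]
    H=cv2.cvtColor(I,cv2.COLOR_BGR2HSV); V=I.max(-1)
    O=I.copy()
    if n=='t':
        m=((V>130)).astype(np.uint8)
        cs,_=cv2.findContours(m,cv2.RETR_EXTERNAL,cv2.CHAIN_APPROX_NONE); q=max(cs,key=cv2.contourArea)
        rr=cv2.minAreaRect(q); b=cv2.boxPoints(rr); 
        W=np.array([onplane(c,*P(p),.024) for p in b]); print('rest',W.mean(0),[np.linalg.norm(W[i]-W[(i+1)%4]).round(4) for i in range(4)],[np.degrees(np.arctan2(*(W[(i+1)%4]-W[i])[1::-1])).round(2) for i in range(4)])
        cv2.drawContours(O,[b.astype(int)],-1,(0,0,255),1)
    wm=((H[...,1]<60)&(V>(200 if n=='t' else 140))).astype(np.uint8)
    cs,_=cv2.findContours(wm,cv2.RETR_EXTERNAL,cv2.CHAIN_APPROX_NONE)
    cs=[q for q in cs if cv2.contourArea(q)>200]; q=np.vstack(cs); rr=cv2.minAreaRect(q); b=cv2.boxPoints(rr)
    W=np.array([onplane(c,*P(p),.036) for p in b]); print('bar',W.mean(0),[np.linalg.norm(W[i]-W[(i+1)%4]).round(4) for i in range(4)],[np.degrees(np.arctan2(*(W[(i+1)%4]-W[i])[1::-1])).round(2) for i in range(4)])
    cv2.drawContours(O,[b.astype(int)],-1,(255,0,0),1)
    cv2.drawContours(O,cs,-1,(0,255,0),1)
    cv2.imwrite(f'pics/rest_{n}.png',O)
E
python3 -c "
import cv2,numpy as np;cv2.imwrite('pics/rest2.png',cv2.resize(np.hstack([cv2.imread('pics/rest_t.png')[60:580,40:600],cv2.imread('pics/rest_s.png')[60:580,40:600]]),None,fx=.7,fy=.7))"
```

```text
rest [ 0.55463939 -0.16067361  0.024     ] [np.float64(0.0659), np.float64(0.1153), np.float64(0.0643), np.float64(0.1147)] [np.float64(-66.39), np.float64(-158.17), np.float64(113.15), np.float64(22.63)]
bar [ 0.55431369 -0.16161138  0.036     ] [np.float64(0.021), np.float64(0.0807), np.float64(0.0206), np.float64(0.0806)] [np.float64(-67.68), np.float64(-159.15), np.float64(112.02), np.float64(21.11)]
bar [ 0.5611602  -0.15844119  0.036     ] [np.float64(0.0203), np.float64(0.0843), np.float64(0.0192), np.float64(0.0835)] [np.float64(124.05), np.float64(20.95), np.float64(-57.75), np.float64(-158.39)]
```

View pics/rest2.png

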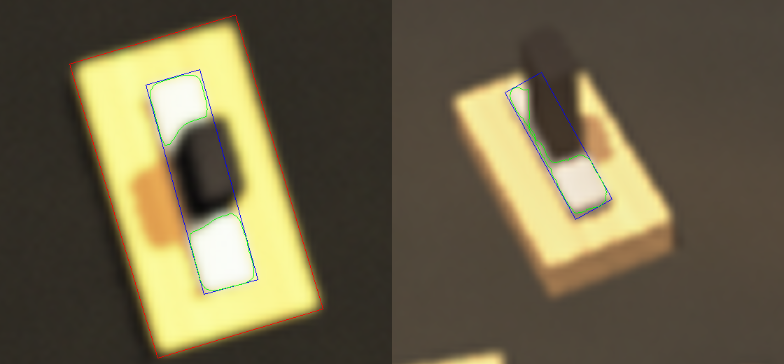

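```bash
cat > go.py <<'E'
import sys
from h import *
# usage: go.py x y z(TCP, m) toolx_angle_deg ; prints shift in tool frame mm and rotvec deg to become vertical at that yaw
def go(x,y,z,a):
    s=r.read_state(); Rc=R.from_quat(s['eef_rot'])
    a=np.radians(a); X=np.array([np.cos(a),np.sin(a),0]); Z=np.array([0,0,-1.]); Rt=R.from_matrix(np.array([X,np.cross(Z,X),Z]).T)
    d=Rc.inv().apply(np.array([x,y,z])-s['ee_pos'])*1e3; rv=np.degrees((Rc.inv()*Rt).as_rotvec())
    M=Rc.as_matrix(); print('t',s['time'],'pos',s['ee_pos'].round(4),'yaw',np.degrees(np.arctan2(M[1,0],M[0,0])).round(2),'F',s['ft_force'].round(2),'T',s['torque'].round(3),'w',round(s['width'],4),'j',s['joint_positions'].round(2))
    print('xyz',d.round(1).tolist(),'rot',rv.round(2).tolist())
if __name__=='__main__': go(*map(float,sys.argv[1:5]))
E
python3 go.py .557 -.160 .17 -69
```

```text
t 0.6 pos [0.2644 0.5663 0.2306] yaw 64.97 F [0.85 0.5  0.92] T [-0.003  0.037  0.008] w 0.0873 j [-1.16  0.33 -0.06  1.46  0.02  1.35 -0.09]
xyz [-534.4, 572.4, 60.5] rot [-0.01, -0.0, 133.97]
```

Emit:
apply_moves(
  increments=[
    {"grip": 0,"xyz": [-534,572,40],"rotation": [0,0,134]},
    {"grip": 0,"xyz": [-534,572,40],"rotation": [0,0,134]},
    {"grip": 0,"xyz": [-534,572,40],"rotation": [0,0,134]},
    {"grip": 0,"xyz": [-534,572,40],"rotation": [0,0,134]},
    {"grip": 0,"xyz": [-534,572,40],"rotation": [0,0,134]},
  ],
)

```text
time: 1.23
ee_pos: [0.3816, 0.2749, 0.2148]
eef_rot: [0.995, 0.095, 0.0, -0.0]
ft_force: [1.3, 0.4, 0.6]
width: 0.0869
```

```bash
python3 go.py .557 -.160 .17 -69
```

```text
t 1.225 pos [0.3816 0.2749 0.2148] yaw 10.9 F [1.28 0.36 0.63] T [-0.032 -0.1    0.004] w 0.0869 j [-0.91 -0.01  0.18  1.89  0.    1.26 -0.53]
xyz [90.0, 460.3, 44.5] rot [-0.06, -0.0, 79.9]
```

Emit:
apply_moves(
  increments=[
    {"grip": 0,"xyz": [90,460,40],"rotation": [0,0,80]},
    {"grip": 0,"xyz": [90,460,40],"rotation": [0,0,80]},
    {"grip": 0,"xyz": [90,460,40],"rotation": [0,0,80]},
    {"grip": 0,"xyz": [90,460,40],"rotation": [0,0,80]},
    {"grip": 0,"xyz": [90,460,40],"rotation": [0,0,80]},
  ],
)

```text
time: 1.85
ee_pos: [0.498, -0.0138, 0.1884]
eef_rot: [0.931, -0.365, 0.0, -0.001]
ft_force: [1.5, 0.5, 0.9]
width: 0.087
```

```bash
python3 go.py .557 -.160 .17 -69
```

```text
t 1.85 pos [ 0.498  -0.0138  0.1884] yaw -42.79 F [1.47 0.5  0.9 ] T [-0.021  0.068 -0.02 ] w 0.087 j [-0.56  0.07  0.53  1.87 -0.04  1.21 -0.77]
xyz [142.6, 67.3, 18.3] rot [-0.11, 0.01, 26.21]
```

Emit:
apply_moves(
  increments=[
    {"grip": 0,"xyz": [143,67,18],"rotation": [0,0,26]},
    {"grip": 0,"xyz": [143,67,18],"rotation": [0,0,26]},
    {"grip": 0,"xyz": [143,67,18],"rotation": [0,0,26]},
    {"grip": 0,"xyz": [143,67,18],"rotation": [0,0,26]},
  ],
)

```text
time: 2.35
ee_pos: [0.5572, -0.1633, 0.1698]
eef_rot: [0.824, -0.567, 0.0, 0.0]
ft_force: [-0.2, 1.2, -0.4]
width: 0.0871
```

```bash
python3 go.py .557 -.160 .061 -69; python3 - <<'E'
from meas import *
t=avg('top',2); s=avg('scene',2)
P=r.read_state()['ee_pos']+[0,0,.0]-[0,0,.008]
print(proj(t,P),proj(s,P))
a=cv2.resize(t['img'][180:280,310:410],None,fx=4,fy=4);b=cv2.resize(s['img'][110:210,240:340],None,fx=4,fy=4)
cv2.imwrite('pics/over.png',np.hstack([a,b]))
E
```

```text
t 2.35 pos [ 0.5572 -0.1633  0.1698] yaw -69.09 F [-0.16  1.15 -0.4 ] T [-0.065  0.154 -0.032] w 0.0871 j [-0.35  0.32  0.68  1.69 -0.21  1.2  -0.83]
xyz [-3.3, -0.9, 108.8] rot [-0.02, -0.05, -0.09]
[365.43551289 217.45851214] [285.40483547 155.53768241][ WARN:0@4.236] global loadsave.cpp:1063 imwrite_ Unsupported depth image for selected encoder is fallbacked to CV_8U.
```

View pics/over.png

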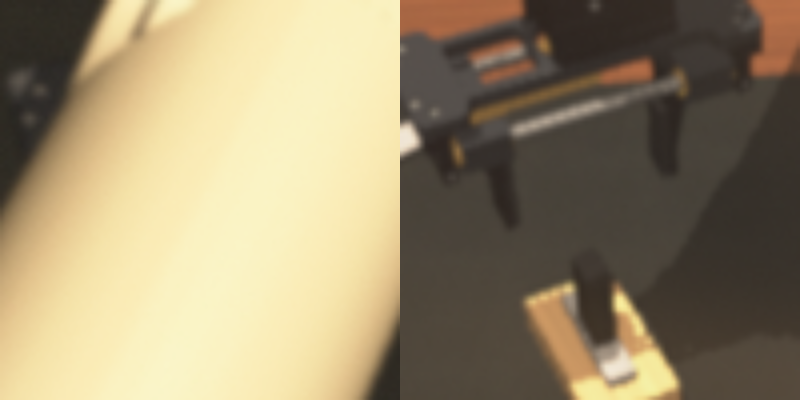

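The top view is covered by the arm (pale region). In the scene view the fingertips are at crop (512,220) and (670,168), straddling the grip at crop (590,270). Their midpoint lies about 3 px below where I predicted, which means the scene calibration is biased toward +x, so I trust the top view for x and y.

```bash
python3 go.py .5548 -.162 .061 -69
```

```text
t 2.55 pos [ 0.5575 -0.1587  0.1704] yaw -68.65 F [ 0.27  0.7  -0.04] T [-0.011  0.089  0.058] w 0.087 j [-0.36  0.31  0.68  1.7  -0.21  1.2  -0.83]
xyz [2.3, 4.0, 109.4] rot [-0.13, 0.08, 0.35]
```

Emit:
apply_moves(
  increments=[
    {"grip": 0,"xyz": [2.3,4,55],"rotation": [0,0,0.3]},
    {"grip": 0,"xyz": [2.3,4,90],"rotation": [0,0,0.3]},
    {"grip": 0,"xyz": [2.3,4,109],"rotation": [0,0,0.3]},
    {"grip": 0,"xyz": [2.3,4,109],"rotation": [0,0,0.3]},
    {"grip": 0,"xyz": [2.3,4,109],"rotation": [0,0,0.3]},
  ],
)

```text
time: 3.18
ee_pos: [0.5559, -0.162, 0.0629]
eef_rot: [0.824, -0.566, 0.001, -0.002]
ft_force: [0.8, 0.1, 1.0]
width: 0.087
```

```bash
python3 go.py .5548 -.162 .061 -69; python3 - <<'E'
from meas import *
s=avg('scene',2)
cv2.imwrite('pics/down.png',cv2.resize(s['img'][130:230,220:360],None,fx=5,fy=5).astype(np.uint8))
E
```

```text
t 3.175 pos [ 0.5559 -0.162   0.0629] yaw -68.93 F [0.78 0.1  0.98] T [-0.097  0.098  0.   ] w 0.087 j [-0.31  0.44  0.63  1.8  -0.3   1.   -0.76]
xyz [-0.4, 1.0, 1.9] rot [-0.25, 0.03, 0.07]
```

View pics/down.png

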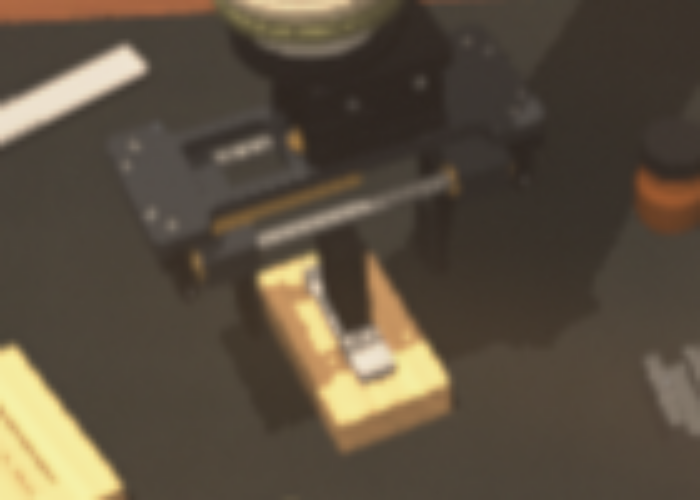

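The fingers straddle the grip (crop about (345,280)) and are clear of the bar and rest. Closing gently.

Emit:
apply_moves(
  increments=[
    {"grip": 255,"xyz": [0,1,1],"rotation": [0,0,0]},
    {"grip": 255,"xyz": [0,1,1],"rotation": [0,0,0]},
    {"grip": 255,"xyz": [0,1,1],"rotation": [0,0,0]},
    {"grip": 255,"xyz": [0,1,1],"rotation": [0,0,0]},
    {"grip": 255,"xyz": [0,1,1],"rotation": [0,0,0]},
  ],
  squeeze=15,
)

```text
time: 3.9
ee_pos: [0.5548, -0.1625, 0.0618]
eef_rot: [0.824, -0.566, 0.001, -0.002]
ft_force: [0.4, -0.1, 0.0]
width: 0.0445
```

```bash
python3 go.py .5548 -.162 .061 -69
```

```text
t 3.9 pos [ 0.5548 -0.1625  0.0618] yaw -68.95 F [ 0.42 -0.07  0.04] T [-0.086  0.194  0.023] w 0.0445 j [-0.31  0.44  0.63  1.8  -0.31  1.   -0.76]
xyz [-0.5, -0.2, 0.8] rot [-0.25, 0.03, 0.05]
```

Emit:
apply_moves(
  increments=[
    {"grip": 255,"xyz": [0,0,0.5],"rotation": [0,0,0]},
    {"grip": 255,"xyz": [0,0,0.5],"rotation": [0,0,0]},
    {"grip": 255,"xyz": [0,0,0.5],"rotation": [0,0,0]},
    {"grip": 255,"xyz": [0,0,0.5],"rotation": [0,0,0]},
    {"grip": 255,"xyz": [0,0,0.5],"rotation": [0,0,0]},
  ],
)

```text
time: 4.53
ee_pos: [0.5548, -0.1624, 0.0613]
eef_rot: [0.824, -0.566, 0.001, -0.002]
ft_force: [-1.1, 0.7, -0.0]
width: 0.0182
```

```bash
python3 go.py .5548 -.162 .061 -69
```

```text
t 4.525 pos [ 0.5548 -0.1624  0.0613] yaw -68.94 F [-1.12  0.74 -0.02] T [ 0.102  0.216 -0.011] w 0.0182 j [-0.31  0.44  0.63  1.8  -0.31  1.   -0.76]
xyz [-0.4, -0.1, 0.3] rot [-0.25, 0.04, 0.06]
```

Emit:
apply_moves(
  increments=[
    {"grip": 255,"xyz": [0,0,0],"rotation": [0,0,0]},
    {"grip": 255,"xyz": [0,0,0],"rotation": [0,0,0]},
    {"grip": 255,"xyz": [0,0,0],"rotation": [0,0,0]},
  ],
  squeeze=50,
)

```text
time: 4.9
ee_pos: [0.5548, -0.1624, 0.0613]
eef_rot: [0.824, -0.566, 0.001, -0.002]
ft_force: [-0.7, 0.4, -0.6]
width: 0.0177
```

```bash
python3 go.py .5548 -.162 .17 -69
```

```text
t 4.9 pos [ 0.5548 -0.1624  0.0613] yaw -68.94 F [-0.72  0.38 -0.61] T [-0.018  0.166 -0.033] w 0.0177 j [-0.31  0.44  0.63  1.8  -0.31  1.   -0.76]
xyz [-0.5, -0.6, -108.7] rot [-0.25, 0.03, 0.06]
```

Emit:
apply_moves(
  increments=[
    {"grip": 255,"xyz": [0,0,-10],"rotation": [0,0,0]},
    {"grip": 255,"xyz": [0,0,-30],"rotation": [0,0,0]},
    {"grip": 255,"xyz": [0,0,-70],"rotation": [0,0,0]},
    {"grip": 255,"xyz": [0,0,-100],"rotation": [0,0,0]},
    {"grip": 255,"xyz": [0,0,-100],"rotation": [0,0,0]},
  ],
)

```text
time: 5.52
ee_pos: [0.5559, -0.1632, 0.1646]
eef_rot: [0.824, -0.566, 0.003, -0.003]
ft_force: [0.8, 0.4, -3.4]
width: 0.0181
```

```bash
python3 go.py .5575 .2075 .165 -54
```

```text
t 5.525 pos [ 0.5559 -0.1632  0.1646] yaw -68.96 F [ 0.79  0.39 -3.42] T [-0.04   0.107  0.042] w 0.0181 j [-0.36  0.31  0.68  1.71 -0.22  1.18 -0.82]
xyz [-345.5, -134.6, 0.3] rot [-0.52, -0.16, -14.96]
```

Emit:
apply_moves(
  increments=[
    {"grip": 255,"xyz": [-346,-135,0],"rotation": [-0.5,-0.2,-15]},
    {"grip": 255,"xyz": [-346,-135,0],"rotation": [-0.5,-0.2,-15]},
    {"grip": 255,"xyz": [-346,-135,0],"rotation": [-0.5,-0.2,-15]},
    {"grip": 255,"xyz": [-346,-135,0],"rotation": [-0.5,-0.2,-15]},
    {"grip": 255,"xyz": [-346,-135,0],"rotation": [-0.5,-0.2,-15]},
  ],
)

```text
time: 6.15
ee_pos: [0.5565, 0.1517, 0.1641]
eef_rot: [0.891, -0.454, -0.0, -0.0]
ft_force: [1.3, 0.9, -2.5]
width: 0.0176
```

```bash
python3 go.py .5575 .2075 .165 -54
```

```text
t 6.15 pos [0.5565 0.1517 0.1641] yaw -53.97 F [ 1.3   0.92 -2.53] T [-0.075 -0.017  0.007] w 0.0176 j [-0.75  0.29  0.48  1.7  -0.14  1.19 -1.17]
xyz [-44.6, -33.7, -0.9] rot [0.02, 0.05, 0.03]
```

Emit:
apply_moves(
  increments=[
    {"grip": 255,"xyz": [-45,-34,10],"rotation": [0,0,0]},
    {"grip": 255,"xyz": [-45,-34,35],"rotation": [0,0,0]},
    {"grip": 255,"xyz": [-45,-34,35],"rotation": [0,0,0]},
    {"grip": 255,"xyz": [-45,-34,35],"rotation": [0,0,0]},
  ],
)

```text
time: 6.65
ee_pos: [0.5579, 0.2069, 0.1297]
eef_rot: [0.891, -0.455, -0.0, 0.0]
ft_force: [0.3, -0.0, -1.8]
width: 0.0179
```

```bash
python3 go.py .5575 .2075 .128 -54;  python3 - <<'E'
from meas import *
t=avg('top',2); s=avg('scene',2)
a=cv2.resize(t['img'][150:250,130:230],None,fx=4,fy=4,interpolation=cv2.INTER_CUBIC);b=cv2.resize(s['img'][125:225,385:485],None,fx=4,fy=4,interpolation=cv2.INTER_CUBIC)
cv2.imwrite('pics/hov.png',np.hstack([a,b]).clip(0,255).astype(np.uint8))
E
```

```text
t 6.65 pos [0.5579 0.2069 0.1297] yaw -54.07 F [ 0.34 -0.03 -1.79] T [-0.069  0.133  0.009] w 0.0179 j [-0.8   0.36  0.45  1.69 -0.17  1.13 -1.24]
xyz [-0.7, -0.1, 1.7] rot [0.02, 0.03, -0.07]
```

View pics/hov.png

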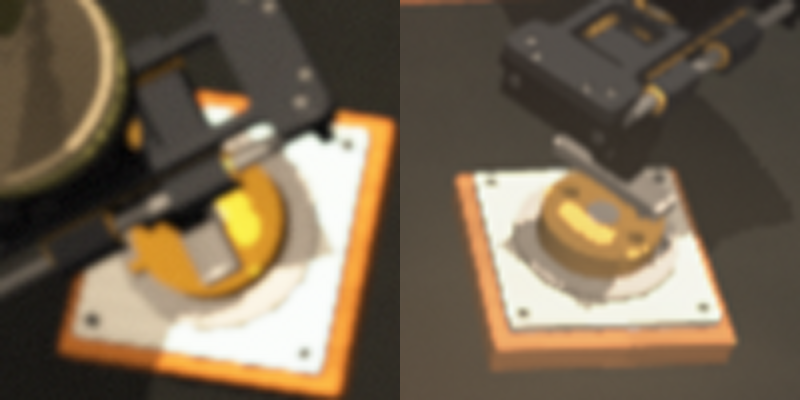

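The top crop shows a bar end at (215,260) and the rest of the bar under the gripper. The scene crop shows the bar from (560,145) to (665,210) above the holes at (570,190) and (637,240). I'll enlarge the scene crop with the predicted bar corners drawn on it, to get the camera's bias at this spot.

```bash
cat > ov.py <<'E'
from meas import *
import sys
def model(st,dz=.0493):
    Rc=R.from_quat(st['eef_rot']); M=Rc.as_matrix(); o=st['ee_pos']+M[:,2]*dz
    Y=M[:,0]; Z=-M[:,2]; X=np.cross(Y,Z)
    f=lambda x,y,z:o+X*x+Y*y+Z*z
    return f
def draw(name,c,x,y,w,h,k,f,marks=True):
    I=cv2.resize(c['img'][y:y+h,x:x+w],None,fx=k,fy=k,interpolation=cv2.INTER_CUBIC).clip(0,255).astype(np.uint8)
    P=lambda p:tuple(((proj(c,p)-[x,y]+.5)*k-.5).round().astype(int).tolist())
    for z in(.012,.024):
        q=[P(f(a*.04,b*.01,z)) for a,b in((1,1),(1,-1),(-1,-1),(-1,1))]
        for i in range(4): cv2.line(I,q[i],q[(i+1)%4],(0,0,255) if z>.02 else (255,0,0),1)
    for a in(1,-1): cv2.line(I,P(f(a*.026,0,0)),P(f(a*.026,0,.012)),(0,255,0),1)
    cv2.imwrite(name,I)
E
python3 - <<'E'
from ov import *
st=r.read_state(); f=model(st)
s=avg('scene',4); t=avg('top',4); st=r.read_state(); f=model(st); print(st['ee_pos'])
draw('pics/ovs.png',s,415,145,60,55,12,f); draw('pics/ovt.png',t,150,170,65,60,10,f)
import pickle; pickle.dump((t,s,st),open('c1.pkl','wb'))
print(f(.026,0,0),f(-.026,0,0))
E
```

```text
[0.5574528  0.20808651 0.12918686]
[0.53638777 0.192821   0.07989468] [0.5784397  0.22340914 0.07987908]
```

View pics/ovs.png

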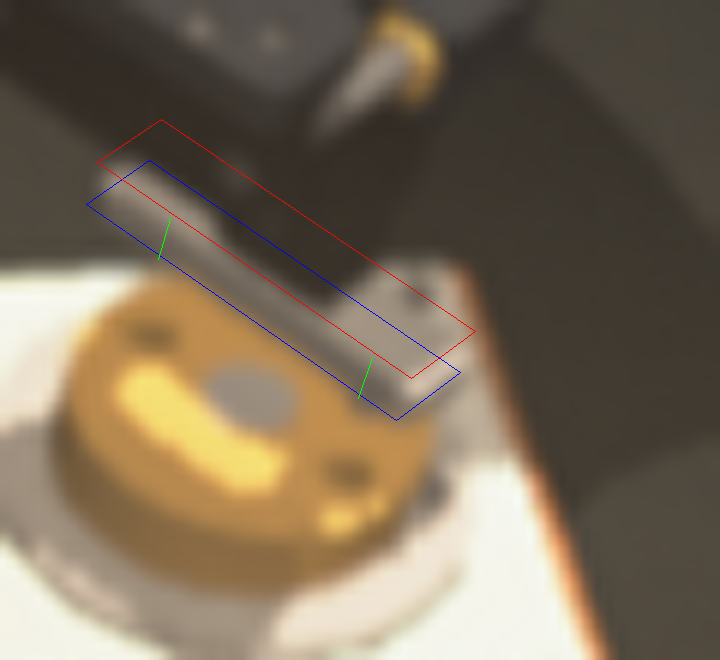

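View pics/ovt.png

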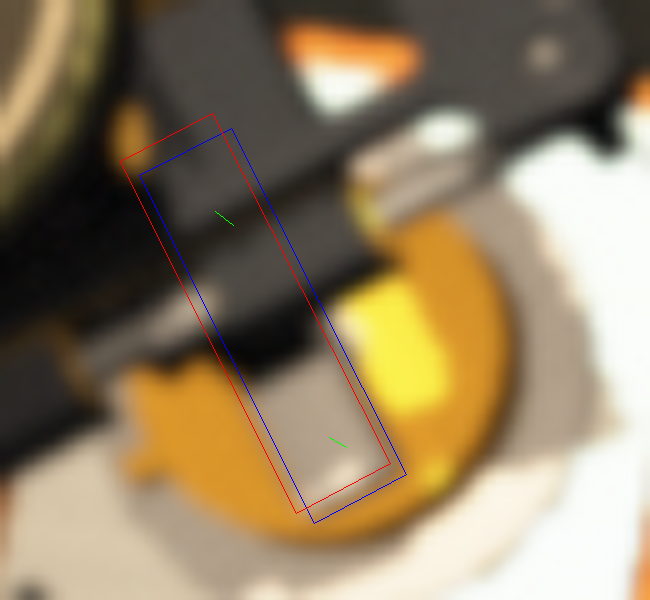

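```bash
python3 - <<'E'
from ov import *
import pickle
t,s,st=pickle.load(open('c1.pkl','rb')); f=model(st)
from scipy.ndimage import map_coordinates as mc
def prof(c,fn,q):
    px=np.array([proj(c,fn(a)) for a in q])
    return np.array([mc(c['img'][...,k],[px[:,1],px[:,0]],order=1) for k in range(3)]).T
np.set_printoptions(linewidth=200)
q=np.arange(-20,21,2)/1e3
print('TOP across y (mm from model axis), BGR')
for x in(.022,.026,.03,.034): 
    p=prof(t,lambda a:f(x,a,.024),q); print(x,np.c_[q*1e3,p.round()].astype(int).tolist())
print('TOP along x')
q=np.arange(20,54,2)/1e3
for y in(-.004,.0,.004): print(y,np.c_[q*1e3,prof(t,lambda a:f(a,y,.024),q).round()].astype(int).tolist())
print('SCENE along x')
for y in(-.004,.0,.004): print(y,np.c_[-q*1e3,prof(s,lambda a:f(-a,y,.024),q).round()].astype(int).tolist())
q=np.arange(-24,25,2)/1e3
for x in(-.026,-.03,-.034): print(x,np.c_[q*1e3,prof(s,lambda a:f(x,a,.024),q).round()].astype(int).tolist())
E
```

```text
TOP across y (mm from model axis), BGR
0.022 [[-20, 42, 150, 219], [-18, 42, 150, 219], [-16, 43, 151, 218], [-14, 43, 148, 216], [-12, 50, 146, 210], [-10, 72, 142, 195], [-8, 106, 146, 180], [-6, 129, 154, 175], [-4, 135, 157, 175], [-2, 138, 160, 177], [0, 138, 161, 178], [2, 140, 163, 181], [4, 141, 164, 182], [6, 138, 162, 179], [8, 126, 149, 167], [10, 101, 132, 155], [12, 77, 145, 178], [14, 71, 194, 225], [16, 76, 231, 247], [18, 80, 240, 251], [20, 78, 241, 252]]
0.026 [[-20, 43, 149, 218], [-18, 42, 150, 218], [-16, 42, 149, 218], [-14, 43, 148, 216], [-12, 48, 145, 209], [-10, 73, 142, 194], [-8, 108, 147, 180], [-6, 129, 155, 176], [-4, 135, 158, 176], [-2, 138, 160, 178], [0, 139, 161, 179], [2, 140, 162, 181], [4, 142, 164, 182], [6, 139, 161, 179], [8, 126, 149, 168], [10, 100, 133, 158], [12, 71, 144, 183], [14, 63, 195, 229], [16, 72, 232, 248], [18, 77, 241, 251], [20, 77, 241, 252]]
0.03 [[-20, 44, 150, 218], [-18, 42, 149, 218], [-16, 42, 150, 219], [-14, 42, 148, 216], [-12, 48, 146, 211], [-10, 73, 142, 195], [-8, 108, 148, 181], [-6, 128, 154, 176], [-4, 136, 1
[... 3788 characters left out ...]
[8, 130, 147, 161], [10, 125, 141, 155], [12, 117, 132, 144], [14, 104, 117, 129], [16, 93, 105, 115], [18, 87, 102, 115], [20, 83, 107, 128], [22, 82, 119, 150], [24, 80, 131, 172]]
-0.034 [[-24, 48, 58, 64], [-22, 48, 59, 68], [-20, 52, 67, 84], [-18, 59, 81, 109], [-16, 78, 104, 135], [-14, 102, 127, 158], [-12, 124, 147, 171], [-10, 140, 162, 180], [-8, 141, 161, 176], [-6, 137, 155, 169], [-4, 131, 147, 162], [-2, 128, 144, 159], [0, 128, 144, 159], [2, 129, 145, 160], [4, 130, 146, 161], [6, 131, 147, 161], [8, 130, 146, 160], [10, 126, 142, 155], [12, 117, 132, 144], [14, 104, 117, 128], [16, 92, 104, 114], [18, 87, 99, 110], [20, 84, 101, 116], [22, 81, 111, 137], [24, 79, 125, 163]]
```

In the top view the bar edges fall at −9.2/+10.6 mm across and +41 mm along the model, so the top camera and robot agree within about 1 mm. The corrected insertion target is TCP (0.558, 0.2084), yaw −54°. I'll go down in steps and watch the force.

```bash
python3 go.py .5579 .2084 .116 -54
```

```text
t 7.25 pos [0.5575 0.2081 0.1292] yaw -53.97 F [ 0.63 -0.49 -2.9 ] T [-0.062  0.084  0.005] w 0.018 j [-0.8   0.36  0.45  1.69 -0.17  1.13 -1.24]
xyz [0.0, -0.6, 13.2] rot [0.02, 0.05, 0.03]
```

Emit:
apply_moves(
  increments=[
    {"grip": 255,"xyz": [0,-0.6,6],"rotation": [0,0,0]},
    {"grip": 255,"xyz": [0,-0.6,12],"rotation": [0,0,0]},
    {"grip": 255,"xyz": [0,-0.6,14],"rotation": [0,0,0]},
    {"grip": 255,"xyz": [0,-0.6,14],"rotation": [0,0,0]},
  ],
)

```text
time: 7.75
ee_pos: [0.5578, 0.2083, 0.1149]
eef_rot: [0.891, -0.454, -0.001, 0.0]
ft_force: [0.6, 0.2, -2.1]
width: 0.0176
```

```bash
python3 go.py .5579 .2084 .112 -54
```

```text
t 7.75 pos [0.5578 0.2083 0.1149] yaw -53.97 F [ 0.63  0.23 -2.14] T [-0.11   0.141 -0.028] w 0.0176 j [-0.79  0.38  0.44  1.7  -0.18  1.11 -1.24]
xyz [0.0, -0.1, 2.9] rot [0.05, 0.05, 0.03]
```

Emit:
apply_moves(
  increments=[
    {"grip": 255,"xyz": [0,0,1],"rotation": [0,0,0]},
    {"grip": 255,"xyz": [0,0,2],"rotation": [0,0,0]},
    {"grip": 255,"xyz": [0,0,3],"rotation": [0,0,0]},
    {"grip": 255,"xyz": [0,0,3.5],"rotation": [0,0,0]},
  ],
)

```text
time: 8.25
ee_pos: [0.5578, 0.2083, 0.1114]
eef_rot: [0.891, -0.454, -0.001, 0.0]
ft_force: [0.5, 0.5, -2.9]
width: 0.0176
```

```bash
python3 go.py .5579 .2084 .100 -54
```

```text
t 8.25 pos [0.5578 0.2083 0.1114] yaw -53.97 F [ 0.51  0.5  -2.89] T [-0.095  0.143 -0.008] w 0.0176 j [-0.79  0.38  0.44  1.7  -0.18  1.1  -1.24]
xyz [0.0, -0.1, 11.4] rot [0.05, 0.05, 0.03]
```

Tip height should now be about 62 mm, with no contact force yet. Continuing.

Emit:
apply_moves(
  increments=[
    {"grip": 255,"xyz": [0,0,0.7],"rotation": [0,0,0]},
    {"grip": 255,"xyz": [0,0,1.4],"rotation": [0,0,0]},
    {"grip": 255,"xyz": [0,0,2],"rotation": [0,0,0]},
  ],
)

```text
time: 8.62
ee_pos: [0.5578, 0.2083, 0.1093]
eef_rot: [0.891, -0.454, -0.001, 0.0]
ft_force: [0.0, -0.1, -1.7]
width: 0.018
```

```bash
python3 go.py .5579 .2084 .100 -54
```

```text
t 8.625 pos [0.5578 0.2083 0.1093] yaw -53.97 F [ 0.03 -0.06 -1.73] T [-0.093  0.11  -0.015] w 0.018 j [-0.79  0.38  0.44  1.71 -0.18  1.09 -1.24]
xyz [0.0, -0.1, 9.3] rot [0.05, 0.05, 0.03]
```

Emit:
apply_moves(
  increments=[
    {"grip": 255,"xyz": [0,0,1],"rotation": [0,0,0]},
    {"grip": 255,"xyz": [0,0,2],"rotation": [0,0,0]},
    {"grip": 255,"xyz": [0,0,3],"rotation": [0,0,0]},
    {"grip": 255,"xyz": [0,0,4],"rotation": [0,0,0]},
  ],
)

```text
time: 9.12
ee_pos: [0.5578, 0.2084, 0.1052]
eef_rot: [0.891, -0.454, -0.001, 0.0]
ft_force: [0.1, -0.4, -2.2]
width: 0.0174
```

```bash
python3 go.py .5579 .2084 .100 -54
```

```text
t 9.125 pos [0.5578 0.2084 0.1052] yaw -53.97 F [ 0.11 -0.38 -2.17] T [-0.068  0.173 -0.022] w 0.0174 j [-0.79  0.39  0.44  1.71 -0.18  1.09 -1.24]
xyz [0.0, -0.1, 5.2] rot [0.05, 0.05, 0.03]
```

Both prongs are in, with tips about 7 mm below the face and no force. Going on until the bar seats.

Emit:
apply_moves(
  increments=[
    {"grip": 255,"xyz": [0,0,1],"rotation": [0,0,0]},
    {"grip": 255,"xyz": [0,0,2],"rotation": [0,0,0]},
    {"grip": 255,"xyz": [0,0,3],"rotation": [0,0,0]},
    {"grip": 255,"xyz": [0,0,4],"rotation": [0,0,0]},
    {"grip": 255,"xyz": [0,0,4],"rotation": [0,0,0]},
  ],
)

```text
time: 9.75
ee_pos: [0.5577, 0.2083, 0.1012]
eef_rot: [0.891, -0.454, -0.001, 0.0]
ft_force: [-0.6, 0.2, -2.8]
width: 0.0178
```

```bash
python3 go.py .5579 .2084 .100 -54
```

```text
t 9.75 pos [0.5577 0.2083 0.1012] yaw -53.97 F [-0.58  0.23 -2.83] T [-0.068  0.1    0.069] w 0.0178 j [-0.79  0.39  0.44  1.71 -0.19  1.08 -1.23]
xyz [0.1, -0.2, 1.2] rot [0.05, 0.05, 0.03]
```

Emit:
apply_moves(
  increments=[
    {"grip": 255,"xyz": [0,0,0.5],"rotation": [0,0,0]},
    {"grip": 255,"xyz": [0,0,0.9],"rotation": [0,0,0]},
    {"grip": 255,"xyz": [0,0,0.9],"rotation": [0,0,0]},
  ],
)

```text
time: 10.12
ee_pos: [0.5577, 0.2083, 0.1004]
eef_rot: [0.891, -0.454, -0.001, 0.0]
ft_force: [-1.1, -0.8, -0.3]
width: 0.0176
```

```bash
python3 go.py .5579 .2084 .100 -54
```

```text
t 10.125 pos [0.5577 0.2083 0.1004] yaw -53.97 F [-1.14 -0.85 -0.33] T [-0.148  0.299  0.055] w 0.0176 j [-0.79  0.39  0.44  1.71 -0.19  1.08 -1.23]
xyz [0.0, -0.2, 0.4] rot [0.05, 0.06, 0.03]
```

Emit:
apply_moves(
  increments=[
    {"grip": 255,"xyz": [0,0,0.3],"rotation": [0,0,0]},
    {"grip": 255,"xyz": [0,0,0.3],"rotation": [0,0,0]},
  ],
)

```text
time: 10.38
ee_pos: [0.5578, 0.2083, 0.1003]
eef_rot: [0.891, -0.454, -0.001, 0.0]
ft_force: [-2.1, -2.0, 3.0]
width: 0.0176
```

```bash
python3 go.py .5579 .2084 .100 -54;  python3 - <<'E'
from meas import *
t=avg('top',2); s=avg('scene',2)
a=cv2.resize(t['img'][150:250,130:230],None,fx=4,fy=4,interpolation=cv2.INTER_CUBIC);b=cv2.resize(s['img'][145:195,405:455],None,fx=8,fy=8,interpolation=cv2.INTER_CUBIC)
cv2.imwrite('pics/in.png',np.hstack([a,b]).clip(0,255).astype(np.uint8))
E
```

```text
t 10.375 pos [0.5578 0.2083 0.1003] yaw -53.97 F [-2.13 -1.96  3.01] T [-0.337  0.552 -0.009] w 0.0176 j [-0.79  0.39  0.44  1.71 -0.19  1.08 -1.23]
xyz [-0.0, -0.1, 0.3] rot [0.04, 0.06, 0.03]
```

View pics/in.png

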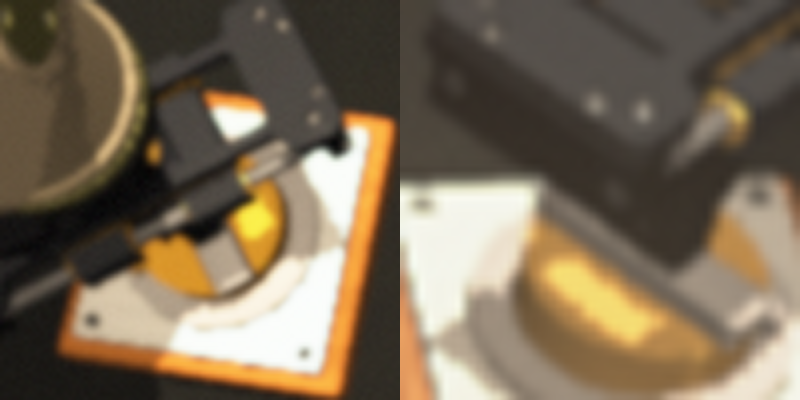

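The scene crop shows the bar lying flat on the collar, and Fz has risen by about 5 N, so it is seated. I'll back off slightly and start turning clockwise (+ about tool z).

Emit:
apply_moves(
  increments=[
    {"grip": 255,"xyz": [0,0,-0.2],"rotation": [0,0,1]},
    {"grip": 255,"xyz": [0,0,-0.2],"rotation": [0,0,2.5]},
    {"grip": 255,"xyz": [0,0,-0.2],"rotation": [0,0,4]},
    {"grip": 255,"xyz": [0,0,-0.2],"rotation": [0,0,5]},
  ],
)

```text
time: 11.08
ee_pos: [0.5579, 0.2084, 0.1004]
eef_rot: [0.87, -0.493, -0.001, 0.0]
ft_force: [-0.7, 0.8, -1.5]
width: 0.0181
```

```bash
python3 go.py .5579 .2084 .100 -54
```

```text
t 11.075 pos [0.5579 0.2084 0.1004] yaw -59.04 F [-0.65  0.76 -1.46] T [ 0.128 -0.009  0.144] w 0.0181 j [-0.8   0.39  0.45  1.71 -0.19  1.08 -1.32]
xyz [0.0, -0.0, 0.4] rot [0.04, 0.05, -5.04]
```

Emit:
apply_moves(
  increments=[
    {"grip": 255,"xyz": [0,0,0],"rotation": [0,0,1.5]},
    {"grip": 255,"xyz": [0,0,0],"rotation": [0,0,3]},
    {"grip": 255,"xyz": [0,0,0],"rotation": [0,0,4.5]},
    {"grip": 255,"xyz": [0,0,0],"rotation": [0,0,6]},
  ],
)

```text
time: 11.58
ee_pos: [0.5579, 0.2084, 0.1004]
eef_rot: [0.843, -0.538, -0.0, 0.0]
ft_force: [0.4, 1.3, -1.5]
width: 0.0175
```

```bash
python3 go.py .5579 .2084 .100 -54
```

```text
t 11.575 pos [0.5579 0.2084 0.1004] yaw -65.14 F [ 0.44  1.32 -1.55] T [0.006 0.075 0.324] w 0.0175 j [-0.82  0.4   0.47  1.72 -0.2   1.08 -1.42]
xyz [-0.0, -0.0, 0.4] rot [0.04, 0.04, -11.14]
```

Emit:
apply_moves(
  increments=[
    {"grip": 255,"xyz": [0,0,0],"rotation": [0,0,1.5]},
    {"grip": 255,"xyz": [0,0,0],"rotation": [0,0,3]},
    {"grip": 255,"xyz": [0,0,0],"rotation": [0,0,4.5]},
    {"grip": 255,"xyz": [0,0,0],"rotation": [0,0,6]},
  ],
)

```text
time: 12.08
ee_pos: [0.5579, 0.2083, 0.1004]
eef_rot: [0.813, -0.582, -0.0, 0.0]
ft_force: [0.3, -1.0, -1.3]
width: 0.018
```

```bash
python3 go.py .5579 .2084 .100 -54
```

```text
t 12.075 pos [0.5579 0.2083 0.1004] yaw -71.25 F [ 0.29 -0.96 -1.3 ] T [-0.065 -0.004  0.194] w 0.018 j [-0.83  0.4   0.49  1.72 -0.21  1.08 -1.51]
xyz [-0.1, 0.0, 0.4] rot [0.04, 0.04, -17.25]
```

Emit:
apply_moves(
  increments=[
    {"grip": 255,"xyz": [0,0,0],"rotation": [0,0,1.5]},
    {"grip": 255,"xyz": [0,0,0],"rotation": [0,0,3]},
    {"grip": 255,"xyz": [0,0,0],"rotation": [0,0,4.5]},
    {"grip": 255,"xyz": [0,0,0],"rotation": [0,0,6]},
    {"grip": 255,"xyz": [0,0,0],"rotation": [0,0,7.5]},
  ],
)

```text
time: 12.7
ee_pos: [0.5579, 0.2082, 0.1004]
eef_rot: [0.772, -0.635, -0.0, 0.0]
ft_force: [1.1, -0.3, -2.2]
width: 0.0179
```

```bash
python3 go.py .5579 .2084 .100 -54
```

```text
t 12.7 pos [0.5579 0.2082 0.1004] yaw -78.85 F [ 1.06 -0.32 -2.19] T [-0.169 -0.009  0.235] w 0.0179 j [-0.85  0.4   0.52  1.72 -0.22  1.08 -1.64]
xyz [-0.2, 0.0, 0.4] rot [0.04, 0.03, -24.85]
```

Emit:
apply_moves(
  increments=[
    {"grip": 255,"xyz": [0,0,0],"rotation": [0,0,1.5]},
    {"grip": 255,"xyz": [0,0,0],"rotation": [0,0,3]},
    {"grip": 255,"xyz": [0,0,0],"rotation": [0,0,4.5]},
    {"grip": 255,"xyz": [0,0,0],"rotation": [0,0,6]},
  ],
)

```text
time: 13.2
ee_pos: [0.5579, 0.2081, 0.1004]
eef_rot: [0.738, -0.675, -0.0, 0.0]
ft_force: [0.4, -0.4, -1.3]
width: 0.0176
```

```bash
python3 go.py .5579 .2084 .100 -54
```

```text
t 13.2 pos [0.5579 0.2081 0.1004] yaw -84.95 F [ 0.37 -0.43 -1.32] T [-0.195  0.03   0.185] w 0.0176 j [-0.87  0.41  0.54  1.72 -0.23  1.08 -1.74]
xyz [-0.3, 0.0, 0.4] rot [0.05, 0.02, -30.95]
```

Emit:
apply_moves(
  increments=[
    {"grip": 255,"xyz": [-0.2,0,0],"rotation": [0,0,1.5]},
    {"grip": 255,"xyz": [-0.3,0,0],"rotation": [0,0,3]},
    {"grip": 255,"xyz": [-0.3,0,0],"rotation": [0,0,4.5]},
    {"grip": 255,"xyz": [-0.3,0,0],"rotation": [0,0,6]},
  ],
)

```text
time: 13.7
ee_pos: [0.558, 0.2081, 0.1004]
eef_rot: [-0.701, 0.714, 0.0, -0.0]
ft_force: [0.8, -3.0, 0.0]
width: 0.018
```

```bash
python3 go.py .5579 .2084 .100 -54
```

```text
t 13.7 pos [0.558  0.2081 0.1004] yaw -91.06 F [ 0.83 -3.02  0.03] T [-0.698  0.037  0.231] w 0.018 j [-0.88  0.41  0.56  1.72 -0.24  1.08 -1.84]
xyz [-0.3, 0.1, 0.4] rot [0.06, -0.0, -37.06]
```

Emit:
apply_moves(
  increments=[
    {"grip": 255,"xyz": [0.3,0,0],"rotation": [0,0,1.5]},
    {"grip": 255,"xyz": [0.5,0,0],"rotation": [0,0,3]},
    {"grip": 255,"xyz": [0.5,0,0],"rotation": [0,0,4]},
  ],
)

```text
time: 14.08
ee_pos: [0.558, 0.208, 0.1004]
eef_rot: [-0.675, 0.738, 0.0, -0.0]
ft_force: [0.7, -0.4, -1.6]
width: 0.0176
```

```bash
python3 go.py .5579 .2084 .100 -54
```

```text
t 14.075 pos [0.558  0.208  0.1004] yaw -95.12 F [ 0.68 -0.39 -1.59] T [-0.034 -0.05   0.201] w 0.0176 j [-0.89  0.41  0.57  1.72 -0.25  1.08 -1.9 ]
xyz [-0.4, 0.1, 0.4] rot [0.04, 0.01, -41.12]
```

Emit:
apply_moves(
  increments=[
    {"grip": 255,"xyz": [0,0,0],"rotation": [0,0,1.5]},
    {"grip": 255,"xyz": [0,0,0],"rotation": [0,0,3]},
    {"grip": 255,"xyz": [0,0,0],"rotation": [0,0,4]},
  ],
)

```text
time: 14.45
ee_pos: [0.558, 0.208, 0.1004]
eef_rot: [-0.648, 0.762, 0.0, -0.0]
ft_force: [0.8, -1.7, -1.6]
width: 0.0176
```

```bash
python3 go.py .5579 .2084 .100 -54
```

```text
t 14.45 pos [0.558  0.208  0.1004] yaw -99.2 F [ 0.8  -1.66 -1.62] T [-0.303 -0.021  0.157] w 0.0176 j [-0.9   0.42  0.59  1.72 -0.26  1.08 -1.97]
xyz [-0.4, 0.1, 0.4] rot [0.04, 0.01, -45.2]
```

Emit:
apply_moves(
  increments=[
    {"grip": 255,"xyz": [0.2,0,0],"rotation": [0,0,1.5]},
    {"grip": 255,"xyz": [0.2,0,0],"rotation": [0,0,3]},
    {"grip": 255,"xyz": [0.2,0,0],"rotation": [0,0,4]},
  ],
)

```text
time: 14.82
ee_pos: [0.5579, 0.2079, 0.1004]
eef_rot: [-0.621, 0.784, 0.0, -0.0]
ft_force: [0.7, -0.2, -1.7]
width: 0.0178
```

```bash
python3 go.py .5579 .2084 .100 -54
```

```text
t 14.825 pos [0.5579 0.2079 0.1004] yaw -103.27 F [ 0.69 -0.17 -1.67] T [-0.009 -0.094  0.164] w 0.0178 j [-0.91  0.42  0.6   1.72 -0.26  1.08 -2.03]
xyz [-0.5, 0.1, 0.4] rot [0.04, 0.02, -49.27]
```

Emit:
apply_moves(
  increments=[
    {"grip": 255,"xyz": [0,0,0],"rotation": [0,0,1.5]},
    {"grip": 255,"xyz": [0,0,0],"rotation": [0,0,3]},
    {"grip": 255,"xyz": [0,0,0],"rotation": [0,0,3]},
  ],
)

```text
time: 15.2
ee_pos: [0.5579, 0.2078, 0.1004]
eef_rot: [-0.6, 0.8, 0.0, -0.0]
ft_force: [0.3, -0.5, -1.4]
width: 0.0178
```

```bash
python3 go.py .5579 .2084 .100 -54
```

```text
t 15.2 pos [0.5579 0.2078 0.1004] yaw -106.31 F [ 0.31 -0.49 -1.42] T [-0.136 -0.018  0.222] w 0.0178 j [-0.92  0.42  0.61  1.72 -0.27  1.09 -2.08]
xyz [-0.5, 0.2, 0.4] rot [0.04, 0.01, -52.31]
```

Emit:
apply_moves(
  increments=[
    {"grip": 255,"xyz": [0,0,0],"rotation": [0,0,1.5]},
    {"grip": 255,"xyz": [0,0,0],"rotation": [0,0,3]},
    {"grip": 255,"xyz": [0,0,0],"rotation": [0,0,3]},
  ],
)

```text
time: 15.58
ee_pos: [0.5579, 0.2078, 0.1004]
eef_rot: [-0.578, 0.816, 0.0, -0.0]
ft_force: [1.2, -0.2, -1.1]
width: 0.0181
```

```bash
python3 go.py .5579 .2084 .100 -54;python3 - <<'E'
from meas import *
t=avg('top',1); s=avg('scene',1)
a=cv2.resize(t['img'][150:250,130:230],None,fx=4,fy=4,interpolation=cv2.INTER_CUBIC);b=cv2.resize(s['img'][145:195,405:455],None,fx=8,fy=8,interpolation=cv2.INTER_CUBIC)
cv2.imwrite('pics/in2.png',np.hstack([a,b]).clip(0,255).astype(np.uint8))
E
```

```text
t 15.575 pos [0.5579 0.2078 0.1004] yaw -109.33 F [ 1.17 -0.21 -1.13] T [-0.152 -0.004  0.358] w 0.0181 j [-0.93  0.42  0.62  1.72 -0.27  1.09 -2.13]
xyz [-0.6, 0.2, 0.4] rot [0.04, -0.0, -55.33]
```

View pics/in2.png

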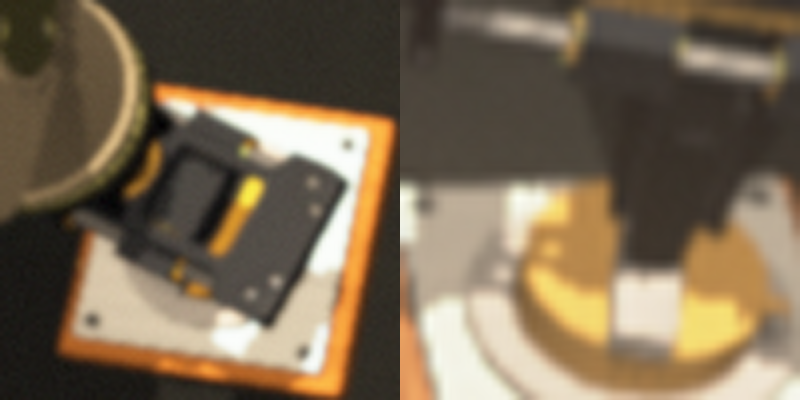

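The scene crop shows the lug at about (775,300), on the stop-pin side, and torque has just risen to 0.36 N m. I'll take small steps to confirm the stop.

Emit:
apply_moves(
  increments=[
    {"grip": 255,"xyz": [0,0,0],"rotation": [0,0,1]},
    {"grip": 255,"xyz": [0,0,0],"rotation": [0,0,2]},
    {"grip": 255,"xyz": [0,0,0],"rotation": [0,0,2]},
  ],
)

```text
time: 16.05
ee_pos: [0.5579, 0.2078, 0.1004]
eef_rot: [-0.564, 0.826, 0.0, -0.0]
ft_force: [-0.0, -0.7, -1.8]
width: 0.0179
```

```bash
python3 go.py .5579 .2084 .100 -54;python3 -c "
from h import *
import time
for i in range(6): viewer.camera('top'); print(r.read_state()['torque'].round(3))"
```

```text
t 16.05 pos [0.5579 0.2078 0.1004] yaw -111.31 F [-0.04 -0.68 -1.79] T [-0.228  0.04   0.465] w 0.0179 j [-0.93  0.42  0.63  1.72 -0.28  1.09 -2.16]
xyz [-0.6, 0.2, 0.4] rot [0.05, -0.0, -57.31]
[-0.243 -0.029  0.488]
[-0.253  0.035  0.486]
[-0.276  0.046  0.448]
[-0.222 -0.051  0.485]
[-0.264 -0.009  0.509]
[-0.228  0.013  0.556]
```

Emit:
apply_moves(
  increments=[
    {"grip": 255,"xyz": [0,0,0],"rotation": [0,0,0.8]},
    {"grip": 255,"xyz": [0,0,0],"rotation": [0,0,1.5]},
    {"grip": 255,"xyz": [0,0,0],"rotation": [0,0,1.5]},
  ],
)

```text
time: 16.73
ee_pos: [0.5579, 0.2078, 0.1004]
eef_rot: [-0.553, 0.833, 0.0, -0.0]
ft_force: [0.6, -1.4, -1.0]
width: 0.0176
```

```bash
python3 go.py .5579 .2084 .100 -54;python3 -c "
from h import *
for i in range(4): viewer.camera('top'); print(r.read_state()['torque'].round(3))"
```

```text
t 16.725 pos [0.5579 0.2078 0.1004] yaw -112.8 F [ 0.6  -1.41 -1.03] T [-0.319 -0.004  0.506] w 0.0176 j [-0.94  0.42  0.63  1.72 -0.28  1.09 -2.19]
xyz [-0.5, 0.2, 0.4] rot [0.05, -0.0, -58.8]
[-0.23   0.031  0.548]
[-0.296 -0.031  0.608]
[-0.296 -0.005  0.631]
[-0.274  0.015  0.623]
```

The stop is confirmed: torque climbs at bush stiffness to 0.62 N m, about 12 N per prong. Now I'll turn back to release the bush wind-up (about 7°) and centre the prongs in their play.

Emit:
apply_moves(
  increments=[
    {"grip": 255,"xyz": [0,0,0],"rotation": [0,0,-2]},
    {"grip": 255,"xyz": [0,0,0],"rotation": [0,0,-4]},
    {"grip": 255,"xyz": [0,0,0],"rotation": [0,0,-6]},
    {"grip": 255,"xyz": [0,0,0],"rotation": [0,0,-8]},
    {"grip": 255,"xyz": [0,0,0],"rotation": [0,0,-8]},
  ],
)

```text
time: 17.55
ee_pos: [0.5579, 0.2079, 0.1004]
eef_rot: [-0.61, 0.792, 0.0, -0.0]
ft_force: [0.4, 0.0, -0.7]
width: 0.0179
```

```bash
python3 go.py .5579 .2084 .100 -54;python3 -c "
from h import *
for i in range(3): viewer.camera('top'); print(r.read_state()['torque'].round(3))"
```

```text
t 17.55 pos [0.5579 0.2079 0.1004] yaw -104.76 F [ 0.45  0.01 -0.69] T [ 0.011 -0.026  0.039] w 0.0179 j [-0.92  0.42  0.6   1.72 -0.26  1.08 -2.06]
xyz [-0.5, 0.1, 0.4] rot [0.05, 0.02, -50.76]
[-0.082  0.016 -0.012]
[-0.036  0.045  0.008]
[0.018 0.015 0.037]
```

Emit:
apply_moves(
  increments=[
    {"grip": 255,"xyz": [0,0,0],"rotation": [0,0,-2]},
    {"grip": 255,"xyz": [0,0,-1],"rotation": [0,0,-2]},
    {"grip": 255,"xyz": [0,0,-3],"rotation": [0,0,-2]},
    {"grip": 255,"xyz": [0,0,-6],"rotation": [0,0,-2]},
  ],
)

```text
time: 18.2
ee_pos: [0.5578, 0.2079, 0.1065]
eef_rot: [-0.624, 0.782, 0.0, -0.0]
ft_force: [0.6, -0.7, -2.1]
width: 0.0177
```

```bash
python3 go.py .5579 .2084 .16 -69
```

```text
t 18.2 pos [0.5578 0.2079 0.1065] yaw -102.8 F [ 0.58 -0.68 -2.06] T [-0.031  0.148  0.042] w 0.0177 j [-0.91  0.41  0.6   1.72 -0.26  1.1  -2.03]
xyz [-0.5, 0.0, -53.5] rot [0.06, 0.0, -33.8]
```

Emit:
apply_moves(
  increments=[
    {"grip": 255,"xyz": [0,0,-4],"rotation": [0,0,0]},
    {"grip": 255,"xyz": [0,0,-10],"rotation": [0,0,0]},
    {"grip": 255,"xyz": [0,0,-30],"rotation": [0,0,0]},
    {"grip": 255,"xyz": [0,0,-55],"rotation": [0,0,0]},
  ],
)

```text
time: 18.7
ee_pos: [0.5579, 0.2078, 0.163]
eef_rot: [-0.624, 0.782, 0.0, -0.0]
ft_force: [0.4, 0.2, -2.0]
width: 0.0176
```

```bash
python3 go.py .5548 -.1624 .16 -69
```

```text
t 18.7 pos [0.5579 0.2078 0.163 ] yaw -102.82 F [ 0.41  0.19 -2.  ] T [ 0.056  0.221 -0.066] w 0.0176 j [-0.93  0.35  0.62  1.66 -0.22  1.2  -2.06]
xyz [361.6, -79.1, 3.1] rot [0.06, -0.0, -33.82]
```

Emit:
apply_moves(
  increments=[
    {"grip": 255,"xyz": [362,-79,0],"rotation": [0,0,-33.8]},
    {"grip": 255,"xyz": [362,-79,0],"rotation": [0,0,-33.8]},
    {"grip": 255,"xyz": [362,-79,0],"rotation": [0,0,-33.8]},
    {"grip": 255,"xyz": [362,-79,0],"rotation": [0,0,-33.8]},
    {"grip": 255,"xyz": [362,-79,0],"rotation": [0,0,-33.8]},
  ],
)

```text
time: 19.32
ee_pos: [0.5554, -0.1016, 0.1645]
eef_rot: [0.824, -0.566, 0.0, -0.0]
ft_force: [1.6, -0.1, -2.7]
width: 0.0176
```

```bash
python3 go.py .5548 -.1624 .16 -69;python3 - <<'E'
from meas import *
t=avg('top',3); s=avg('scene',3)
a=cv2.resize(t['img'][160:240,145:225],None,fx=5,fy=5,interpolation=cv2.INTER_CUBIC);b=cv2.resize(s['img'][140:220,395:475],None,fx=5,fy=5,interpolation=cv2.INTER_CUBIC)
cv2.imwrite('pics/after.png',np.hstack([a,b]).clip(0,255).astype(np.uint8))
E
```

```text
t 19.325 pos [ 0.5554 -0.1016  0.1645] yaw -68.97 F [ 1.62 -0.07 -2.7 ] T [-0.066  0.073 -0.002] w 0.0176 j [-0.48  0.28  0.68  1.74 -0.19  1.18 -0.94]
xyz [56.6, 22.4, 4.5] rot [-0.06, 0.0, 0.03]
```

View pics/after.png

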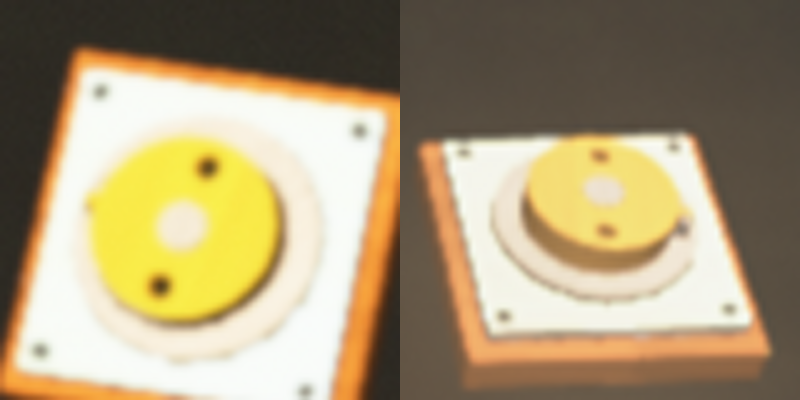

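The collar now has its holes at crop (208,167) and (160,286) in the top view. In the scene view the lug sits against the stop pin at crop (683,225). I'll measure the line of holes from this view while continuing back to the rest.

```bash
python3 - <<'E'
from meas import *
t=avg('top',1);
P=[onplane(t,(x+.5)/5-.5+145,(y+.5)/5-.5+160,.063) for x,y in((208,167),(160,286),(182,226))]
d=P[0]-P[1]; print(P,np.linalg.norm(d),np.degrees(np.arctan2(d[1],d[0])))
E
python3 go.py .5548 -.1624 .16 -68.94
```

```text
[array([0.58281046, 0.20185515, 0.063     ]), array([0.5319349, 0.2122203, 0.063    ]), array([0.55733366, 0.20791121, 0.063     ])] 0.05192069202437867 -11.51557236906282
t 19.675 pos [ 0.5556 -0.098   0.1632] yaw -68.89 F [ 0.08  1.17 -2.38] T [-0.013  0.17  -0.027] w 0.0176 j [-0.48  0.28  0.68  1.74 -0.19  1.18 -0.95]
xyz [59.8, 24.0, 3.2] rot [0.02, 0.04, 0.05]
```

Emit:
apply_moves(
  increments=[
    {"grip": 255,"xyz": [56,22,5],"rotation": [0,0,0]},
    {"grip": 255,"xyz": [56,22,5],"rotation": [0,0,0]},
    {"grip": 255,"xyz": [56,22,5],"rotation": [0,0,0]},
    {"grip": 255,"xyz": [56,22,5],"rotation": [0,0,0]},
  ],
)

```text
time: 20.18
ee_pos: [0.5557, -0.1563, 0.1582]
eef_rot: [0.825, -0.565, -0.001, -0.0]
ft_force: [-0.2, -0.1, -1.4]
width: 0.0178
```

```bash
python3 go.py .5548 -.1624 .09 -68.94
```

```text
t 20.175 pos [ 0.5557 -0.1563  0.1582] yaw -68.75 F [-0.24 -0.1  -1.38] T [-0.025  0.123  0.021] w 0.0178 j [-0.38  0.33  0.7   1.72 -0.23  1.18 -0.82]
xyz [5.4, 3.0, 68.2] rot [0.01, 0.07, 0.19]
```

The collar line went from about 36° to −11.5°, a 0.83 rad turn, which fits the 0.90 stop from a start near 0.07. Now lowering toward the rest.

Emit:
apply_moves(
  increments=[
    {"grip": 255,"xyz": [5.4,3,20],"rotation": [0,0,0.2]},
    {"grip": 255,"xyz": [5.4,3,50],"rotation": [0,0,0.2]},
    {"grip": 255,"xyz": [5.4,3,73],"rotation": [0,0,0.2]},
    {"grip": 255,"xyz": [5.4,3,76],"rotation": [0,0,0.2]},
    {"grip": 255,"xyz": [5.4,3,76],"rotation": [0,0,0.2]},
  ],
)

```text
time: 20.8
ee_pos: [0.5548, -0.1624, 0.0822]
eef_rot: [0.824, -0.566, -0.001, -0.0]
ft_force: [-0.2, -0.1, -1.2]
width: 0.0178
```

```bash
python3 go.py .5548 -.1624 .0613 -68.94;python3 - <<'E'
from meas import *
s=avg('scene',2)
cv2.imwrite('pics/back.png',cv2.resize(s['img'][150:220,250:330],None,fx=8,fy=8,interpolation=cv2.INTER_CUBIC).clip(0,255).astype(np.uint8))
E
```

```text
t 20.8 pos [ 0.5548 -0.1624  0.0822] yaw -68.94 F [-0.17 -0.14 -1.24] T [-0.118  0.191 -0.02 ] w 0.0178 j [-0.34  0.42  0.67  1.78 -0.3   1.04 -0.76]
xyz [0.0, 0.0, 20.9] rot [0.02, 0.07, -0.0]
```

View pics/back.png

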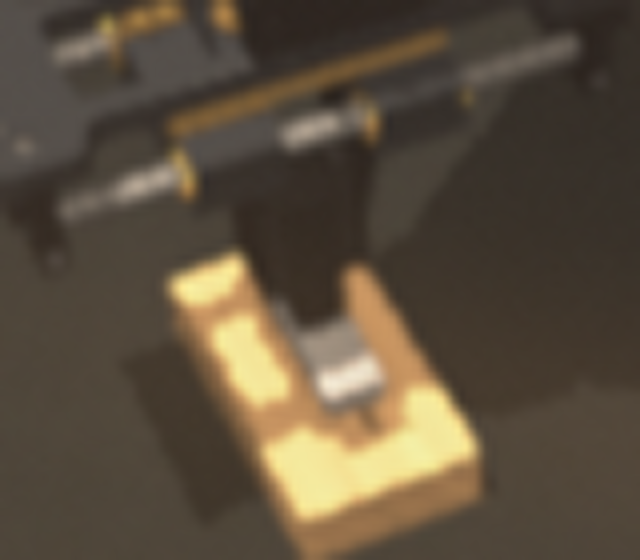

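The bar at crop (345,370) is in line with the pocket end at (365,430). Descending.

Emit:
apply_moves(
  increments=[
    {"grip": 255,"xyz": [0,0,4],"rotation": [0,0,0]},
    {"grip": 255,"xyz": [0,0,8],"rotation": [0,0,0]},
    {"grip": 255,"xyz": [0,0,9.5],"rotation": [0,0,0]},
    {"grip": 255,"xyz": [0,0,11],"rotation": [0,0,0]},
    {"grip": 255,"xyz": [0,0,12],"rotation": [0,0,0]},
  ],
)

```text
time: 21.52
ee_pos: [0.5554, -0.1625, 0.071]
eef_rot: [0.824, -0.566, 0.0, -0.001]
ft_force: [-0.8, -1.2, -2.3]
width: 0.0175
```

```bash
python3 go.py .5548 -.1624 .0613 -68.94
```

```text
t 21.525 pos [ 0.5554 -0.1625  0.071 ] yaw -68.95 F [-0.84 -1.24 -2.29] T [-0.081  0.142 -0.001] w 0.0175 j [-0.33  0.43  0.66  1.79 -0.31  1.02 -0.75]
xyz [-0.3, 0.5, 9.7] rot [-0.06, 0.04, -0.01]
```

Emit:
apply_moves(
  increments=[
    {"grip": 255,"xyz": [-0.3,0.5,3],"rotation": [0,0,0]},
    {"grip": 255,"xyz": [-0.3,0.5,6],"rotation": [0,0,0]},
    {"grip": 255,"xyz": [-0.3,0.5,8],"rotation": [0,0,0]},
    {"grip": 255,"xyz": [-0.3,0.5,9],"rotation": [0,0,0]},
    {"grip": 255,"xyz": [-0.3,0.5,9.4],"rotation": [0,0,0]},
  ],
)

```text
time: 22.15
ee_pos: [0.5548, -0.1624, 0.0615]
eef_rot: [0.824, -0.566, 0.0, -0.001]
ft_force: [0.1, -0.1, -2.0]
width: 0.0178
```

```bash
python3 go.py .5548 -.1624 .0613 -68.94
```

```text
t 22.15 pos [ 0.5548 -0.1624  0.0615] yaw -68.95 F [ 0.11 -0.13 -2.  ] T [-0.014  0.135  0.028] w 0.0178 j [-0.33  0.45  0.66  1.8  -0.32  1.   -0.75]
xyz [-0.0, 0.0, 0.2] rot [-0.06, 0.03, -0.01]
```

Emit:
apply_moves(
  increments=[
    {"grip": 255,"xyz": [0,0,0.3],"rotation": [0,0,0]},
    {"grip": 255,"xyz": [0,0,0.5],"rotation": [0,0,0]},
  ],
)

```text
time: 22.4
ee_pos: [0.5548, -0.1625, 0.0613]
eef_rot: [0.824, -0.566, 0.0, -0.001]
ft_force: [-2.9, 0.4, 3.4]
width: 0.0176
```

```bash
python3 go.py .5548 -.1624 .0613 -68.94
```

```text
t 22.4 pos [ 0.5548 -0.1625  0.0613] yaw -68.95 F [-2.91  0.4   3.43] T [0.11  0.565 0.029] w 0.0176 j [-0.33  0.45  0.66  1.8  -0.32  1.   -0.75]
xyz [-0.1, 0.0, 0.0] rot [-0.07, 0.04, -0.01]
```

Seated again at the pick-up height with light contact. Releasing.

Emit:
apply_moves(
  increments=[
    {"grip": 255,"xyz": [0,0,-0.3],"rotation": [0,0,0]},
    {"grip": 170,"xyz": [0,0,-0.3],"rotation": [0,0,0]},
    {"grip": 100,"xyz": [0,0,-0.3],"rotation": [0,0,0]},
    {"grip": 50,"xyz": [0,0,-0.3],"rotation": [0,0,0]},
    {"grip": 50,"xyz": [0,0,-0.3],"rotation": [0,0,0]},
  ],
  squeeze=10,
)

```text
time: 23.02
ee_pos: [0.5549, -0.1625, 0.0616]
eef_rot: [0.824, -0.566, 0.0, -0.001]
ft_force: [-0.1, -0.2, 0.6]
width: 0.0498
```

Emit:
apply_moves(
  increments=[
    {"grip": 50,"xyz": [0,0,0],"rotation": [0,0,0]},
    {"grip": 50,"xyz": [0,0,-15],"rotation": [0,0,0]},
    {"grip": 50,"xyz": [0,0,-50],"rotation": [0,0,0]},
    {"grip": 50,"xyz": [0,0,-110],"rotation": [0,0,0]},
    {"grip": 50,"xyz": [0,0,-110],"rotation": [0,0,0]},
  ],
)

```text
time: 23.65
ee_pos: [0.5572, -0.1638, 0.1771]
eef_rot: [0.824, -0.566, 0.004, -0.003]
ft_force: [0.8, 0.1, -0.9]
width: 0.07
```

```bash
python3 go.py .45 .0 .25 -68.94
```

```text
t 23.65 pos [ 0.5572 -0.1638  0.1771] yaw -68.99 F [ 0.81  0.11 -0.88] T [-0.081  0.125  0.019] w 0.07 j [-0.38  0.31  0.72  1.69 -0.22  1.21 -0.82]
xyz [-191.1, 40.7, -73.8] rot [-0.51, -0.17, -0.05]
```

Moving clear so both cameras can check.

Emit:
apply_moves(
  increments=[
    {"grip": 0,"xyz": [-60,10,-60],"rotation": [0,0,0]},
    {"grip": 0,"xyz": [-190,41,-70],"rotation": [0,0,0]},
    {"grip": 0,"xyz": [-190,41,-70],"rotation": [0,0,0]},
    {"grip": 0,"xyz": [-190,41,-70],"rotation": [0,0,0]},
    {"grip": 0,"xyz": [-190,41,-70],"rotation": [0,0,0]},
  ],
)

```text
time: 24.28
ee_pos: [0.4496, 0.0005, 0.2468]
eef_rot: [0.825, -0.565, 0.004, -0.004]
ft_force: [0.9, 0.7, -0.1]
width: 0.087
```

```bash
python3 go.py .28 .45 .25 30; python3 - <<'E'
from meas import *
t=avg('top',2); s=avg('scene',2)
a=cv2.resize(t['img'],(400,250));
cv2.imwrite('pics/fin_t.png',t['img'].astype(np.uint8));cv2.imwrite('pics/fin_s.png',s['img'].astype(np.uint8))
E
```

```text
t 24.275 pos [0.4496 0.0005 0.2468] yaw -68.78 F [ 0.85  0.72 -0.09] T [-0.122  0.125 -0.018] w 0.087 j [-0.72 -0.13  0.58  1.91  0.07  1.33 -1.36]
xyz [-480.4, -4.7, -4.1] rot [-0.35, -0.6, -98.78]
```

View pics/fin_t.png

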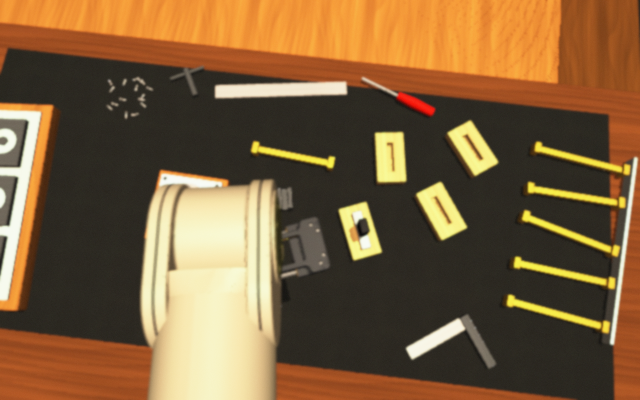

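View pics/fin_s.png

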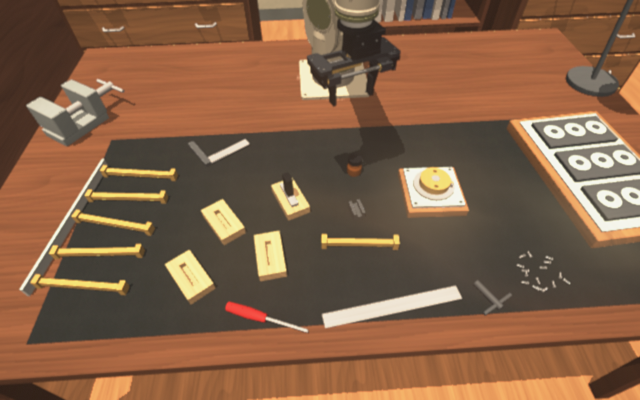

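Both views show the spanner upright in its rest (top (360,231), scene (290,190)). The brass bar (scene (360,241)), V block (357,208) and jar (355,163) are where they were. One close-up comparison before handing in.

```bash
python3 - <<'E'
import cv2,numpy as np
z=lambda f,x,y,w,h:cv2.resize(cv2.imread(f)[y:y+h,x:x+w],(380,280),interpolation=cv2.INTER_CUBIC)
o=np.vstack([np.hstack([z('pics/top0.png',320,190,95,70),z('pics/fin_t.png',320,190,95,70)]),np.hstack([z('pics/fin_s.png',245,165,95,70),z('pics/fin_s.png',390,145,95,70)])])
cv2.imwrite('pics/cmp.png',o)
for f in('top','scene'):
    a=cv2.imread(f'pics/{f}0.png').astype(int);b=cv2.imread(f"pics/fin_{f[0]}.png").astype(int)
    d=(abs(a-b).max(-1)>60)
    sl=(slice(190,270),slice(330,400)) if f=='top' else (slice(170,230),slice(265,320)); print(f,'changed px at rest',d[sl].sum(),'of',d[sl].size)
E
```

```text
top changed px at rest 25 of 5600
scene changed px at rest 17 of 3300
```

View pics/cmp.png

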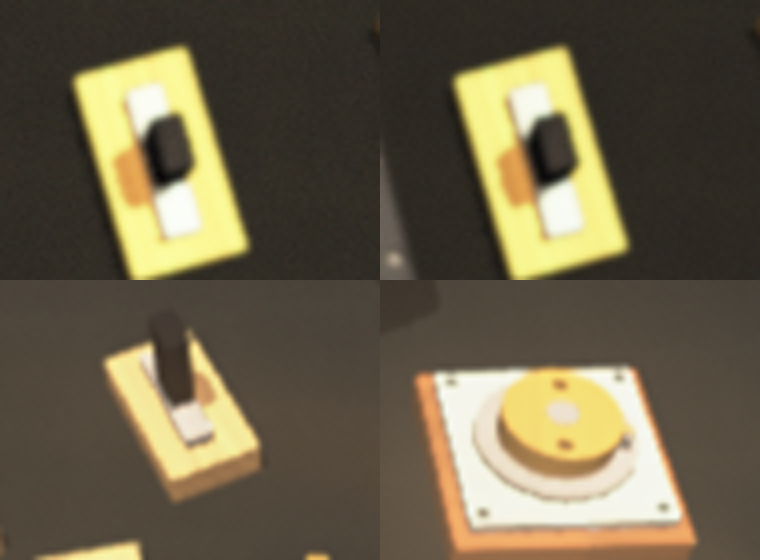

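The spanner stands exactly as before (top row: before on the left, after on the right), and the collar is at its stop with the lug by the pin at (628,437). Handing in.

```bash
python3 -c "
from bench import r
print(r.close_job())"
```

```text
the job is handed in; nothing more can be done
None
```

The collar is turned clockwise to its stop, and the spanner is back upright in its rest. The job was handed in at about 24 s of the 72 s allowed; no verdict was reported.

- **Pick-up:** I took the spanner from the block nearest the robot (0.58 m) and gripped it by the 18 mm faces.
- **Engagement:** both prongs went into the collar holes without resistance until the bar sat on the collar face, at about 5 N.
- **Turning:** torque stayed near 0.2 N m during the turn. It then rose steadily to about 0.62 N m at the stop, which is roughly 12 N per prong by my estimate, under the 25 N limit. I let the bush unwind before pulling out.

**Last checks:**
- **Collar:** the line of holes moved from about 36° to −11.5°. That is 0.83 rad, which fits the 0.90 stop from a start near 0.07. The lug is against the stop pin in the picture.
- **Spanner:** it went back in at the same height it was picked from, and its before and after pictures nearly match.
- **Bystanders:** the brass bar, V block and jar looked unmoved in the scene view. The arm hid the jar in the final top view.

**Disagreement:** the two cameras differed by about 7 mm in x. Heights measured from both views came out 4–7 mm lower than the text states. I took x and y from the top view, corrected by the held spanner, and confirmed heights by contact.

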